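Line up the laundry jars by size

TASK

Line up the four white jars with wooden lids on the cork marks of the wooden rail in order of size, one centred on each mark: the smallest next to the peg box, growing step by step to the largest next to the spray bottle. Set each jar down upright, do not drop or tip it, and leave the spray bottle standing where it is.

Things in the scene. Friction and masses are not known exactly. Their poses are not given: they have to be found in the camera images.
- jar_1: White ceramic jar with a fixed flat pale-wood lid, the smallest of four alike in shape: a plain upright cylinder 34 mm in diameter and 60 mm high in all (lid the top 10 mm, 1 mm smaller in radius), under 0.4 kg. Loose. Origin at the centre of its underside, z up its axis.
- jar_2: White ceramic jar with a fixed flat pale-wood lid, the second smallest of four alike in shape: a plain upright cylinder 42 mm in diameter and 82 mm high in all (lid the top 10 mm, 1 mm smaller in radius), under 0.4 kg. Loose. Origin at the centre of its underside, z up its axis.
- jar_3: White ceramic jar with a fixed flat pale-wood lid, the second largest of four alike in shape: a plain upright cylinder 50 mm in diameter and 104 mm high in all (lid the top 10 mm, 1 mm smaller in radius), under 0.4 kg. Loose. Origin at the centre of its underside, z up its axis.
- jar_4: White ceramic jar with a fixed flat pale-wood lid, the largest of four alike in shape: a plain upright cylinder 58 mm in diameter and 126 mm high in all (lid the top 10 mm, 1 mm smaller in radius), under 0.4 kg. Loose. Origin at the centre of its underside, z up its axis.
- mark_a: Round cork mark, 66 mm in diameter and 3 mm thick, left end (largest y) of the row as seen from the robot. Fixed on a wooden rail (380 x 90 mm, 10 mm thick, lying flat on the steel top). The four marks are alike and 95 mm apart in a straight line along the rail. Origin at the centre of its underside, 10 mm above the table, so a jar stands 13 mm above the table; y axis along the row, x across it.
- mark_b: Round cork mark, 66 mm in diameter and 3 mm thick, second from the left of the row as seen from the robot. Fixed on a wooden rail (380 x 90 mm, 10 mm thick, lying flat on the steel top). The four marks are alike and 95 mm apart in a straight line along the rail. Origin at the centre of its underside, 10 mm above the table, so a jar stands 13 mm above the table; y axis along the row, x across it.
- mark_c: Round cork mark, 66 mm in diameter and 3 mm thick, third from the left of the row as seen from the robot. Fixed on a wooden rail (380 x 90 mm, 10 mm thick, lying flat on the steel top). The four marks are alike and 95 mm apart in a straight line along the rail. Origin at the centre of its underside, 10 mm above the table, so a jar stands 13 mm above the table; y axis along the row, x across it.
- mark_d: Round cork mark, 66 mm in diameter and 3 mm thick, right end (smallest y) of the row as seen from the robot. Fixed on a wooden rail (380 x 90 mm, 10 mm thick, lying flat on the steel top). The four marks are alike and 95 mm apart in a straight line along the rail. Origin at the centre of its underside, 10 mm above the table, so a jar stands 13 mm above the table; y axis along the row, x across it.
- peg_box: Small open plywood box with clothes pegs in it, 70 x 70 mm and 45 mm high (peg ends stick up to about 65 mm), fixed on the table just past one end of the rail, left or right, 107 to 110 mm from the nearest mark's centre. It shows at which end the smallest jar goes. Origin at the centre of its underside.
- spray_bottle: Closed teal spray bottle with white trigger head, body 64 mm in diameter, 193 mm high, loose, standing past the other end of the rail, 107 to 110 mm from the nearest mark's centre. To be left standing there. Origin at the centre of its underside.
There are look-alikes about, which are no part of the job. Leave any green look-alike of the jar_2 alone.

How it is judged:
By the outcome, as a careful person would: the job done as asked, in the order asked, and still so for the second after the job is handed in, with the robot touching nothing.
It also fails if it takes over 104 s, if anything falls off the work surface, if the arm or the gripper's body presses on something with over 40 N, if the wrist force passes 120 N, or if a joint passes its speed limit or range.

ROBOT

A 6-joint arm with a two-finger parallel gripper is mounted at the origin on the work surface. World frame = base frame: x ahead of the robot, y to its left, z up, the work surface at z = 0. Lengths are in m, angles in rad, forces in N, time in s.
With the tool pointing down it reaches from about 0.225 to 0.875 m from the base axis. Payload 3.4 kg.
Tool frame: the origin (TCP) lies at the very end of the fingers, on their centre line; the grasp point (between the pads) lies manip.pinch_z behind it (manip.pinch_z is the distance from the TCP to the grasp point, in m); z points along the fingers, y is the direction in which the jaws open and shut (so a half turn about z gives the same grasp; the last joint's range is limited). The gripper opens to 85 mm and grips with 20 to 120 N. Pads are 22 mm wide; open, the fingers measure 114 mm over their backs; the gripper's body (76 mm by 85 mm) begins 54 mm behind the grasp point. The pads swing forward as they close: fully open they stand 13 mm farther back than shut.
Start: joints at [-1.468, 0.276, 1.505, -0, 1.361, -0.121], TCP at [0.128, -0.561, 0.231] pointing down, gripper open.
Joint ranges: [-2.89, 2.89], [-0.75, 2.08], [0.22, 2.7], [-1.18, 4.32], [0.11, 2.71], [-2.7, 2.7]. Speed limits (rad/s): [2.57, 2.57, 3.14, 3.14, 3.14, 3.14].

INTERFACE

Orientations are given as a unit quaternion [w, x, y, z].
In Python, from rig import manip, imaging, workorder gives the robot as it stands.
- The arm moves only by the tool apply_moves, never from a script. Its argument "moves" is one flat list of numbers, 7 for each row, row after row: the finger opening in m, from 0 to 0.0854, then the shift along the tool's x, y, z in m, then the turn, a rotation vector about the tool's x, y, z in rad. In form: [jaw, tx, ty, tz, rx, ry, rz, jaw, tx, ty, tz, rx, ry, rz, ...]. A call has exactly 8 rows; each row shifts and turns the pose as measured when the row begins, along the tool's axes as they then stand; what a row does not reach is not made up. A row lasts 1/12 s, in which the tool goes at most 41.7 mm and 7.16 degrees, less where a joint would pass 70% of its speed; a pose out of reach is approached as far as the arm can. A call with a gripper value outside its range is refused whole. The fingers move at their own pace and stop on an object; "newtons" is the grip in N (left out, the last holds). Time passes only in rows, so rows that do not move let the fingers close, or fill a call up. It gives the time, the measured TCP pose, the force and the opening at its end, in the units of the state.
- manip.get_state(): the state, without advancing time (a new reading comes with each control period).
- imaging.get_image(name): name is "scene" or "side" or "wrist"; returns a dict with "image" (420x560x3 uint8, red, green, blue), "range_z" (420x560 float32, m along the optical axis (not along the pixel's ray), 0 where there is no reading), "fx", "fy", "cx", "cy" (pixels), "R" (3x3) and "t" (3): a world point X has camera coordinates R X + t. Camera axes: x right, y down, z forward; pixel columns grow to the right and rows downward; lengths in m; the calibration is good to about 2 mm. The wrist camera is an equidistant fisheye: a pixel r from the principal point sees the ray r / f radians off the axis. A picture is of the moment at which its call begins.
- workorder.sign_off(): hands the job in, once; it reports no verdict.
The state is a dict: "clock": time; "qpos": joint angles; "qd": joint speeds; "effort": joint torques, N m; "position": TCP position; "ee_rot": TCP orientation; "contact_force": force on the tool from outside, world axes, zero at the start; "moment": the same for the moment, N m; "width": finger opening in m.
Only numpy, scipy, OpenCV 4.12 (cv2) and the standard library are available. Lean on these libraries where they do the work, as an engineer would, in place of code of your own. Each camera call takes 0.05 s, during which the arm holds its last target.

## Working session

There is one attempt and no reset: what is moved stays moved. The work goes in short steps, Python scripts to look and compute and a tool call to move; the robot and the scene stay as the last step left them, time stands still between calls to the robot, and variables do not carry over. Pictures are saved under pics/ and viewed, and the job is handed in when it is done.

Besides the shell and the picture viewer there is one more tool, called by a JSON object that holds its "method" and its "body", one argument or row to a line. apply_moves: Moves the arm, as the interface text tells. Its arguments: {"type":"object","properties":{"moves":{"type":"array"},"newtons":{"type":"number"}},"required":["moves"]}

```bash
ls -R . | head -30; mkdir -p pics; python3 - <<'E'
from rig import manip, imaging, workorder
import cv2
print(manip.get_state(), manip.pinch_z)
for n in ["scene","side","wrist"]:
    d=imaging.get_image(n); cv2.imwrite(f"pics/{n}0.png",d["image"][:,:,::-1]); print(n,d["fx"],d["fy"],d["cx"],d["cy"],d["R"].tolist(),d["t"].tolist())
E
```

```text
.:
pics

./pics:
{'clock': 0.0, 'qpos': array([-1.46797963e+00,  2.76602016e-01,  1.50612928e+00, -1.18050400e-05,
        1.36070754e+00, -1.21005925e-01]), 'qd': array([-2.20101692e-04, -3.69690910e-05, -1.69301745e-03,  1.94740439e-04,
       -6.13352248e-06,  5.94706877e-04]), 'effort': array([ 1.20417313e-03, -4.16777158e+01, -2.45809829e+01, -4.94683616e-05,
        1.11404329e-02, -6.80966707e-06]), 'position': array([ 0.1275587 , -0.56012973,  0.23043725]), 'ee_rot': array([-9.23109043e-04,  9.93743901e-01,  1.11679040e-01,  2.62371377e-06]), 'contact_force': array([-0.4134529 ,  0.59799429,  0.83128335]), 'moment': array([ 0.04563947, -0.02011044,  0.0034782 ]), 'width': 0.08571241009984834} 0.0187
scene 473.1616679267213 473.1616679267213 276.23954650208503 208.83726330701265 [[-0.38747321782449473, 0.9218780521130484, -0.0023157074477268224], [0.7769567108876778, 0.325207468209869, -0.5390532181771376], [-0.49618824540221956, -0.21066788946770884, -0.8422685233771282]] [0.21995320655649206, -0.39291836852528594, 1.27545665585796]
side 386.854703312372 386.854703312372 279.9052319985135 205.33866678763866 [[-0.7935621639043112, -0.608331098316198, 0.01386963737505738], [-0.3821382821754942, 0.4804987409971409, -0.7893613197998269], [0.47352869534535047, -0.6317073964436152, -0.6137722215634719]] [0.411138421915238, 0.2364345441529484, 0.5841670931461619]
wrist 325.19226210127806 325.19226210127806 282.62585931171674 207.1901254497407 [[0.22124641095991157, -0.9752161128882288, -0.0018864783413563902], [-0.926077416477876, -0.21070388025853606, 0.31302474907530936], [-0.30566426733758373, -0.06750857728593418, -0.9497430956136552]] [-0.5734555193040963, -0.039874552171034076, 0.38142008785757786]
```

View pics/scene0.png

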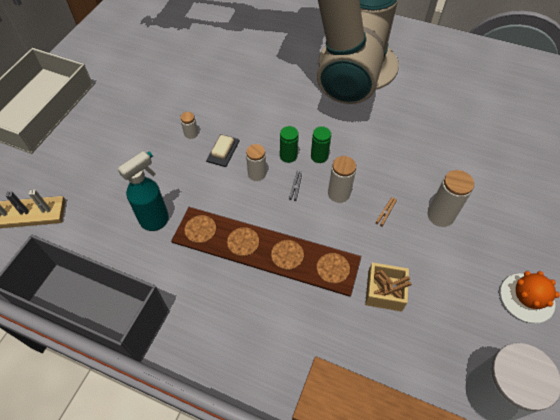

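View pics/side0.png

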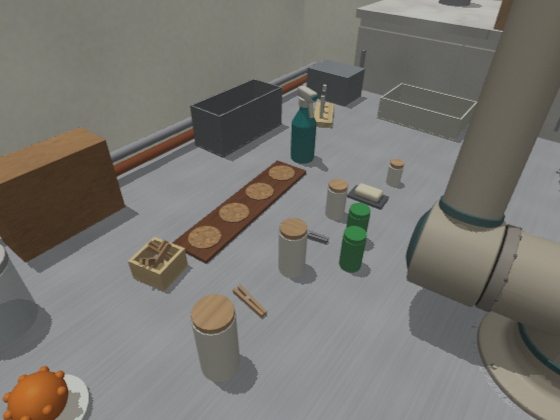

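View pics/wrist0.png

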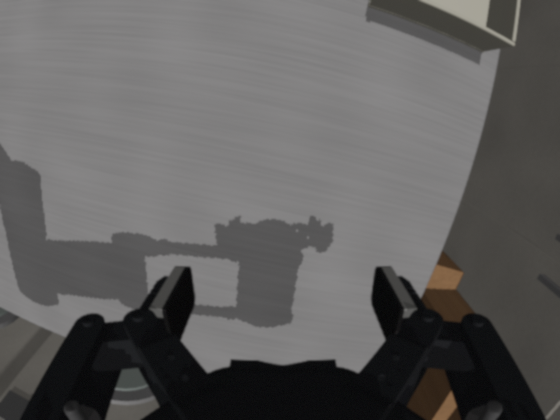

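The scene view shows the lids of jars 1–4 at about (188,118), (256,152), (343,165) and (459,182). The green look-alikes are at (289,135) and (320,138). The marks run from (200,228) to (333,267), with the peg box at (388,285) and the spray bottle at (147,200). The peg box is on the +y side, so jar_1 goes on mark_a and jar_4 on mark_d.

```bash
cat > h.py <<'E'
from rig import manip, imaging
import numpy as np, cv2
from scipy.spatial.transform import Rotation as Ro
def ray(d,uv,z):
    uv=np.atleast_2d(uv).astype(float)
    r=np.c_[(uv[:,0]-d["cx"])/d["fx"],(uv[:,1]-d["cy"])/d["fy"],np.ones(len(uv))]
    R=np.array(d["R"]);t=np.array(d["t"]); C=-R.T@t; w=r@R
    return C+w*((z-C[2])/w[:,2])[:,None]
def pts(d):
    v,u=np.mgrid[0:420,0:560]; Z=d["range_z"]
    p=np.stack([(u-d["cx"])/d["fx"]*Z,(v-d["cy"])/d["fy"]*Z,Z],-1)
    return (p-np.array(d["t"]))@np.array(d["R"])
def blobs(d,lo,hi,amin=30):
    hsv=cv2.cvtColor(d["image"],cv2.COLOR_RGB2HSV)
    m=cv2.inRange(hsv,lo,hi); m=cv2.morphologyEx(m,cv2.MORPH_OPEN,np.ones((2,2)))
    n,l,s,c=cv2.connectedComponentsWithStats(m)
    return [(l==i) for i in range(1,n) if s[i,4]>=amin]
E
python3 - <<'E'
from h import *
H=[.06,.082,.104,.126]
for n in ["scene","side"]:
    d=imaging.get_image(n); P=pts(d); hsv=cv2.cvtColor(d["image"],cv2.COLOR_RGB2HSV)
    print(n, [hsv[y,x].tolist() for x,y in ([(188,117),(343,163),(200,228),(333,267),(459,182)] if n=="scene" else [(397,163),(292,228),(204,237),(281,172)])])
    for b in blobs(d,(5,70,60),(20,200,255)):
        z=P[b][:,2]; zt=np.percentile(z,85); 
        v,u=np.nonzero(b)
        h=min(H+[.013],key=lambda a:abs(a-zt))
        top=b&(abs(P[:,:,2]-h)<.006)
        if top.sum()<20: continue
        v,u=np.nonzero(top); w=ray(d,np.c_[u,v],h)[:,:2]
        (c,r)=cv2.minEnclosingCircle(w.astype(np.float32)*1000)
        print("px",u.mean().round(),v.mean().round(),"z85",zt.round(4),h,"mean",(w.mean(0)*1000).round(1),"circ",np.round(c,1),round(r,1),"eqr",)
    
E
```

```text
scene [[16, 143, 191], [15, 140, 167], [14, 160, 137], [14, 157, 138], [15, 144, 175]]
px 188.0 117.0 z85 0.0616 0.06 mean [ 398.9 -291.4] circ [ 399.5 -291.9] 16.2 eqr
px 230.0 147.0 z85 0.0216 0.013 mean [ 407.2 -183.1] circ [ 407.8 -183.8] 21.2 eqr
px 256.0 152.0 z85 0.0838 0.082 mean [447.9 -97. ] circ [448.4 -97.1] 20.8 eqr
px 345.0 166.0 z85 0.1055 0.104 mean [427.5  91.2] circ [427.6  90.8] 24.3 eqr
px 459.0 182.0 z85 0.1275 0.126 mean [397.8 309.7] circ [397.3 309.5] 29.1 eqr
px 37.0 214.0 z85 0.0202 0.013 mean [ 730.9 -480.4] circ [ 730.  -494.3] 67.6 eqr
px 387.0 210.0 z85 0.012 0.013 mean [434.5 200.6] circ [437.8 203.1] 36.7 eqr
px 7.0 206.0 z85 0.0211 0.013 mean [ 739.4 -553. ] circ [ 746.4 -556.1] 21.5 eqr
px 270.0 251.0 z85 0.0141 0.013 mean [620.2   5.6] circ [621.9  -1.5] 190.9 eqr
px 391.0 280.0 z85 0.0565 0.06 mean [611.8 246.9] circ [609.6 250.4] 33.1 eqr
px 385.0 305.0 z85 0.0348 0.013 mean [642.8 253.8] circ [641.  253.4] 33.8 eqr
side [[16, 96, 165], [16, 97, 155], [15, 113, 140], [16, 113, 140]]
px 53.0 184.0 z85 0.1686 0.126 mean [825.5 286.4] circ [825.2 277.2] 109.9 eqr
px 397.0 164.0 z85 0.0599 0.06 mean [ 390.4 -287.9] circ [ 391.8 -287.8] 17.4 eqr
px 238.0 211.0 z85 0.0127 0.013 mean [605.4  28.3] circ [607.4   1.7] 190.2 eqr
px 338.0 185.0 z85 0.0821 0.082 mean [439.3 -94. ] circ [439.4 -94.3] 21.3 eqr
px 293.0 229.0 z85 0.1042 0.104 mean [418.8  93.9] circ [419.1  94. ] 25.3 eqr
px 153.0 251.0 z85 0.0565 0.06 mean [604.5 251.8] circ [599.9 253.9] 31.8 eqr
px 171.0 275.0 z85 0.0303 0.013 mean [575.4 244.8] circ [580.4 242.6] 36.8 eqr
px 250.0 301.0 z85 0.0112 0.013 mean [425.3 203. ] circ [427.2 202.1] 36.4 eqr
px 213.0 314.0 z85 0.1262 0.126 mean [389.2 311.7] circ [389.5 311.1] 28.4 eqr
```

```bash
python3 - <<'E'
from h import *
for n in ["scene","side"]:
    d=imaging.get_image(n); P=pts(d)
    m=np.zeros((420,560),bool)
    for b in blobs(d,(9,60,100),(22,220,255),40):
        v,u=np.nonzero(b)
        zt=np.median(P[b][:,2])
        if abs(zt-.013)>.006: continue
        w=ray(d,np.c_[u,v],.013)[:,:2]*1000
        c,r=cv2.minEnclosingCircle(w.astype(np.float32))
        print(n,"mark?",u.mean().round(),v.mean().round(),zt.round(4),w.mean(0).round(1),np.round(c,1),round(r,1),b.sum())
    for b in blobs(d,(45,100,30),(75,255,255),40):
        v,u=np.nonzero(b); print(n,"green",u.mean().round(),v.mean().round(),P[b].max(0).round(3),P[b].min(0).round(3))
    for b in blobs(d,(80,100,20),(98,255,255),100):
        v,u=np.nonzero(b); print(n,"teal",u.mean().round(),v.mean().round(),P[b].max(0).round(3),P[b].min(0).round(3))
    # table height check
    g=P[(abs(P[:,:,0]-.5)<.03)&(abs(P[:,:,1]+.02)<.02)]; print("table z",np.median(g[:,2]))
    # white jars bodies
E
```

```text
scene mark? 389.0 69.0 0.0119 [ 7.  86.2] [ 3.1 76.9] 72.9 405
scene mark? 32.0 212.0 0.0187 [ 730.6 -494.5] [ 729.2 -502.2] 73.3 1164
scene mark? 388.0 211.0 0.0094 [436.6 201.6] [436.9 201.7] 37.5 176
scene mark? 201.0 229.0 0.0134 [ 629.8 -144. ] [ 629.2 -143.7] 34.0 706
scene mark? 244.0 242.0 0.0133 [622.2 -49.4] [621.8 -49. ] 34.0 739
scene mark? 288.0 255.0 0.0134 [614.8  45.4] [614.2  45.8] 33.8 776
scene mark? 334.0 269.0 0.0133 [607.6 139.9] [607.3 139.8] 33.5 814
scene green 289.0 145.0 [1.023 0.194 0.863] [ 0.293 -0.069 -0.003]
scene green 321.0 145.0 [1.023 0.194 0.863] [ 0.265 -0.002 -0.003]
scene teal 377.0 4.0 [1.023 0.194 0.863] [ 0.006 -0.009  0.201]
scene teal 348.0 51.0 [0.229 0.042 0.219] [ 0.183 -0.025  0.195]
scene teal 347.0 80.0 [1.023 0.194 0.863] [ 0.221 -0.028  0.086]
scene teal 148.0 205.0 [1.023 0.194 0.863] [ 0.616 -0.274 -0.001]
table z 0.0006297567771582231
side mark? 325.0 114.0 0.0172 [ 723.1 -503.7] [ 720.4 -501. ] 91.1 310
side mark? 282.0 173.0 0.0122 [ 621.6 -144.1] [ 621.5 -145. ] 34.9 328
side mark? 264.0 193.0 0.0118 [604.4 -50.4] [578.4 -50.8] 68.5 534
side mark? 235.0 213.0 0.0123 [607.   44.5] [607.6  44.3] 34.1 487
side mark? 205.0 237.0 0.0123 [600.7 139.6] [603.9 141.7] 38.5 636
side mark? 215.0 251.0 0.0089 [556.9 155. ] [556.9 153.7] 29.4 63
side mark? 251.0 301.0 0.0102 [425.2 201.9] [426.6 202.1] 36.9 262
side green 355.0 238.0 [0.39  0.506 0.539] [ 0.14  -0.168 -0.003]
side teal 304.0 137.0 [0.717 0.506 0.539] [ 0.14  -0.437 -0.003]
table z -0.0003400051857064419
```

{"method": "apply_moves", "body": {
  "moves": [0.085,0,0,-0.02,0,0,-0.125,0.085,0,0,-0.02,0,0,-0.125,0.085,0,0,-0.02,0,0,-0.125,0.085,0,0,0,0,0,-0.125,0.085,0,0,0,0,0,-0.125,0.085,0,0,0,0,0,-0.125,0.085,0,0,0,0,0,-0.125,0.085,0,0,0,0,0,-0.125],
  "newtons": 40
}}

```text
clock: 1.02
position: [0.1276, -0.5601, 0.2935]
ee_rot: [-0.001, 0.817, 0.577, 0.001]
contact_force: [-0.2, 0.1, 0.4]
width: 0.0847
```

{"method": "apply_moves", "body": {
  "moves": [0.085,0,0,0,0,0,-0.113,0.085,0,0,0,0,0,-0.113,0.085,0,0,0,0,0,-0.113,0.085,0.028,0.028,0,0,0,0,0.085,0.028,0.028,0,0,0,0,0.085,0.028,0.028,0,0,0,0,0.085,0.028,0.028,0,0,0,0,0.085,0.028,0.028,0,0,0,0]
}}

```text
clock: 1.68
position: [0.2638, -0.4202, 0.2911]
ee_rot: [-0.001, 0.705, 0.71, -0.002]
contact_force: [1.7, -0.6, 0.3]
width: 0.085
```

{"method": "apply_moves", "body": {
  "moves": [0.085,0.028,0.028,0,0,0,0,0.085,0.028,0.028,0,0,0,0,0.085,0.028,0.028,0,0,0,0,0.085,0,0,0,0,0,0,0.085,0,0,0,0,0,0,0.085,0,0,0,0,0,0,0.085,0,0,0,0,0,0,0.085,0,0,0,0,0,0]
}}

```text
clock: 2.35
position: [0.3542, -0.3249, 0.2917]
ee_rot: [0.0, 0.702, 0.713, 0.0]
contact_force: [0.0, -0.2, 0.4]
width: 0.0848
```

```bash
python3 - <<'E'
from h import *
s=manip.get_state();print(s["position"],s["ee_rot"],s["qpos"])
for n in ["wrist","scene","side"]:
    d=imaging.get_image(n); cv2.imwrite(f"pics/{n}1.png",d["image"][:,:,::-1])
    np.save(f"{n}1.npy",d,allow_pickle=True)
d=np.load("wrist1.npy",allow_pickle=True).item()
print(-np.array(d["R"]).T@d["t"],np.array(d["R"]).round(3).tolist())
E
```

```text
[ 0.35424252 -0.32491649  0.29165352] [3.95010481e-04 7.01531209e-01 7.12638594e-01 2.02534380e-04] [-8.87503559e-01  1.01254833e-01  1.58162686e+00  4.92448803e-04
  1.45797018e+00 -9.03267198e-01]
[ 0.35357788 -0.24393352  0.43473576] [[1.0, 0.015, 0.0], [0.014, -0.95, 0.313], [0.005, -0.313, -0.95]]
```

View pics/wrist1.png

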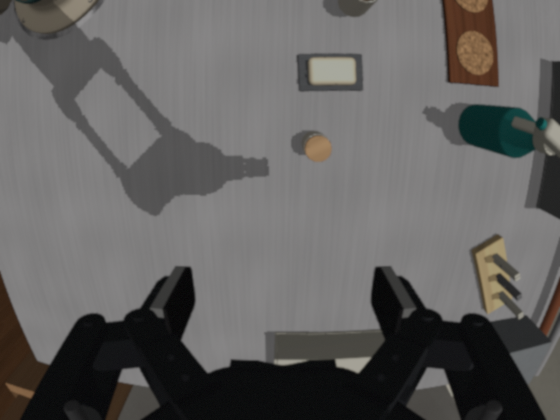

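View pics/scene1.png

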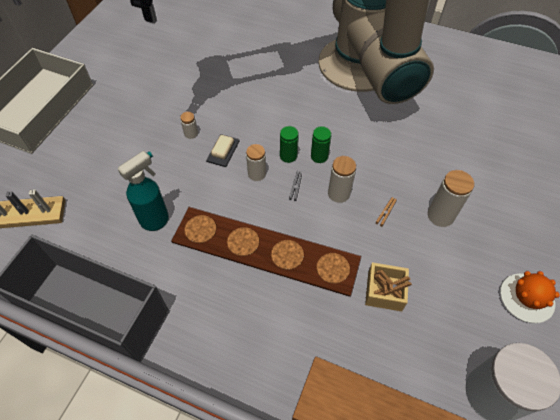

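The wrist view shows the jar_1 lid at (318,147), mark_d at about (475,52), and the spray bottle at (505,130). I'll use it to settle the 8 mm offset between the two fixed views.

```bash
cat >> h.py <<'E'
def wray(d,uv,z):
    uv=np.atleast_2d(uv).astype(float)
    K=np.array([[d["fx"],0,d["cx"]],[0,d["fy"],d["cy"]],[0,0,1.]])
    x=cv2.fisheye.undistortPoints(uv.reshape(-1,1,2),K,np.zeros(4)).reshape(-1,2)
    r=np.c_[x,np.ones(len(x))]
    R=np.array(d["R"]);t=np.array(d["t"]); C=-R.T@t; w=r@R
    return C+w*((z-C[2])/w[:,2])[:,None]
def wblobs(d,zs,lo=(9,60,90),hi=(22,220,255)):
    for b in blobs(d,lo,hi,60):
        cs,_=cv2.findContours(b.astype(np.uint8),cv2.RETR_EXTERNAL,cv2.CHAIN_APPROX_NONE)
        c0=max(cs,key=len).reshape(-1,2); v,u=np.nonzero(b)
        for z in zs:
            w=wray(d,c0,z)[:,:2]*1000
            c,r=cv2.minEnclosingCircle(w.astype(np.float32))
            print("px",u.mean().round(),v.mean().round(),"z",z,"circ",np.round(c,1),"r",round(r,1),"mean",(wray(d,np.c_[u,v],z)[:,:2].mean(0)*1000).round(1))
E
python3 - <<'E'
from h import *
d=np.load("wrist1.npy",allow_pickle=True).item()
wblobs(d,[.06,.013])
E
```

```text
px 474.0 5.0 z 0.06 circ [596.  -85.1] r 27.3 mean [596.4 -91.6]
px 474.0 5.0 z 0.013 circ [626.4 -65.2] r 30.7 mean [626.9 -72.5]
px 476.0 53.0 z 0.06 circ [ 598.8 -157.7] r 30.6 mean [ 598.2 -157.8]
px 476.0 53.0 z 0.013 circ [ 629.5 -146.9] r 34.5 mean [ 628.9 -147. ]
px 319.0 149.0 z 0.06 circ [ 396.1 -295.6] r 15.9 mean [ 396.2 -295.6]
px 319.0 149.0 z 0.013 circ [ 401.5 -302. ] r 17.9 mean [ 401.5 -302. ]
px 492.0 275.0 z 0.06 circ [ 695.8 -481. ] r 71.2 mean [ 687.2 -475. ]
px 492.0 275.0 z 0.013 circ [ 738.8 -510.7] r 80.1 mean [ 729.1 -504. ]
px 553.0 319.0 z 0.06 circ [ 905.4 -594.8] r 46.0 mean [ 905.2 -597.5]
px 553.0 319.0 z 0.013 circ [ 974.6 -638.8] r 51.8 mean [ 974.4 -641.9]
px 21.0 391.0 z 0.06 circ [-313.5 -880. ] r 60.9 mean [-317.9 -881.7]
px 21.0 391.0 z 0.013 circ [-397.2 -959.8] r 68.5 mean [-402.1 -961.7]
```

{"method": "apply_moves", "body": {
  "moves": [0.085,0.016,0.022,0.025,0,0,0,0.085,0.015,0.021,0.025,0,0,0,0.085,0,0,0.035,0,0,0,0.085,0,0,0.035,0,0,0,0.085,0,0,0.02,0,0,0,0.085,0,0,0,0,0,0,0.085,0,0,0,0,0,0,0.085,0,0,0,0,0,0]
}}

```text
clock: 3.17
position: [0.3975, -0.3014, 0.1495]
ee_rot: [0.005, 0.707, 0.708, -0.001]
contact_force: [0.2, -0.4, 0.2]
width: 0.0848
```

```bash
python3 - <<'E'
from h import *
s=manip.get_state();print(s["position"],s["ee_rot"])
d=imaging.get_image("wrist"); cv2.imwrite(f"pics/wrist2.png",d["image"][:,:,::-1])
wblobs(d,[.06,.013])
E
```

```text
[ 0.39746731 -0.30137816  0.14945277] [ 4.76051147e-03  7.06548839e-01  7.07648001e-01 -6.17739780e-04]
px 511.0 49.0 z 0.06 circ [ 590.3 -159. ] r 28.4 mean [ 589.2 -158.9]
px 511.0 49.0 z 0.013 circ [ 629.5 -146.7] r 34.1 mean [ 628.1 -146.7]
px 280.0 204.0 z 0.06 circ [ 396.2 -295. ] r 15.9 mean [ 396.4 -294.8]
px 280.0 204.0 z 0.013 circ [ 396.  -310.4] r 19.1 mean [ 396.3 -310. ]
px 515.0 326.0 z 0.06 circ [ 681.4 -462.9] r 66.1 mean [ 670.1 -444.9]
px 515.0 326.0 z 0.013 circ [ 738.9 -512.3] r 79.5 mean [ 725.4 -490.6]
```

View pics/wrist2.png

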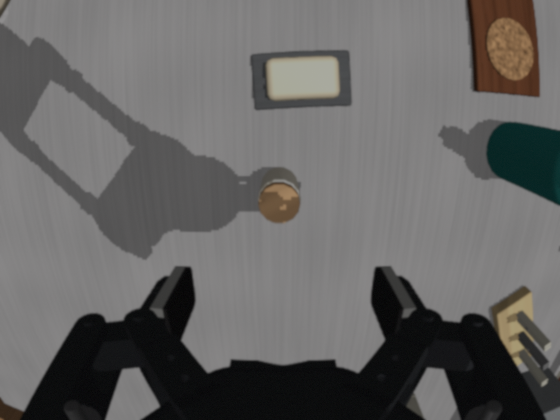

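{"method": "apply_moves", "body": {
  "moves": [0.085,0.006,-0.001,0.03,0,0,0,0.085,0,0,0.035,0,0,0,0.085,0,0,0.035,0,0,0,0.085,0,0,0.028,0,0,0,0.085,0,0,0,0,0,0,0.02,0,0,0,0,0,0,0.02,0,0,0,0,0,0,0.02,0,0,0,0,0,0]
}}

```text
clock: 3.88
position: [0.4096, -0.3115, 0.035]
ee_rot: [0.025, 0.708, 0.706, -0.001]
contact_force: [-0.9, 0.6, 1.2]
width: 0.0513
```

{"method": "apply_moves", "body": {
  "moves": [0.02,0,0,0,0,0,0,0.02,0,0,0,0,0,0,0.02,0,0,0,0,0,0,0.02,0,0,0,0,0,0,0.02,0,0,0,0,0,0,0.02,0,0,0,0,0,0,0.02,0,0,0,0,0,0,0.02,0,0,0,0,0,0]
}}

```text
clock: 4.55
position: [0.4132, -0.3152, 0.0423]
ee_rot: [0.032, 0.707, 0.706, -0.001]
contact_force: [0.5, -1.3, 0.5]
width: 0.0203
```

```bash
python3 - <<'E'
from h import *
s=manip.get_state();print(s)
for n in ["wrist","scene"]:
    d=imaging.get_image(n); cv2.imwrite(f"pics/{n}3.png",d["image"][:,:,::-1])
s=manip.get_state();print(s["position"],s["qpos"])
E
```

```text
{'clock': 4.55, 'qpos': array([-0.78426145,  0.34786153,  1.94158092, -0.00260953,  0.78836472,
       -0.78065244]), 'qd': array([ 0.00080956,  0.00191494, -0.00046134,  0.00105956, -0.00252686,
       -0.00026929]), 'effort': array([ 1.61715969e-01, -3.86922276e+01, -1.72109073e+01,  7.24395434e-02,
       -2.60251136e-01,  4.49607294e-03]), 'position': array([ 0.41317669, -0.31515629,  0.04232434]), 'ee_rot': array([ 0.03188998,  0.70739266,  0.7061005 , -0.00086041]), 'contact_force': array([ 0.45629543, -1.28348464,  0.47226638]), 'moment': array([-0.03792831,  0.03269652, -0.01392635]), 'width': 0.02028478336226199}
[ 0.41315021 -0.31517969  0.04228231] [-0.78428085  0.34794732  1.94157384 -0.00270729  0.78836567 -0.7806976 ]
```

View pics/wrist3.png

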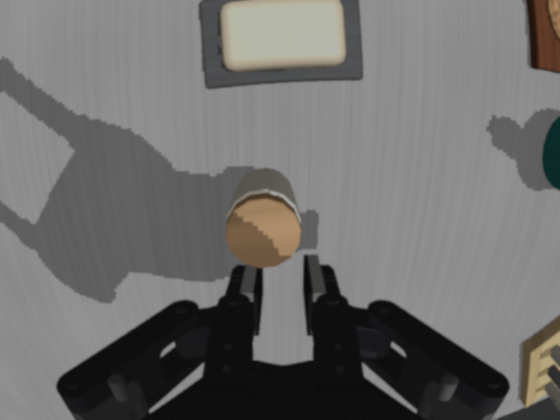

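View pics/scene3.png

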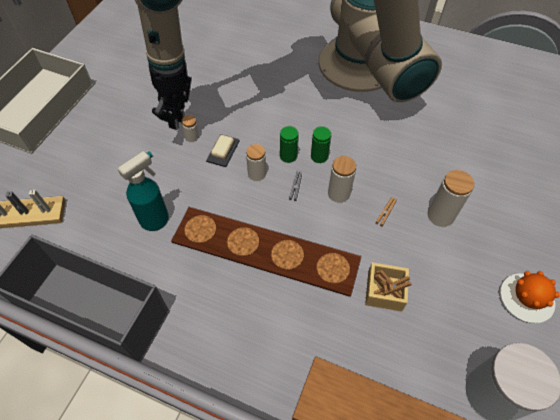

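Missed: the tool drifted and tilted about 4° during the descent, and the fingers closed beside jar_1, which is still upright at (264,230) in the wrist view. I'll back off, straighten the tool and approach more slowly, with a check on the pose error before closing.

```bash
cat > go.py <<'E'
import sys
from h import *
def delta(x,y,z,yaw=np.pi/2):
    s=manip.get_state(); q=s["ee_rot"]; R=Ro.from_quat([q[1],q[2],q[3],q[0]])
    T=Ro.from_euler("z",yaw)*Ro.from_euler("x",np.pi)
    p=R.inv().apply(np.array([x,y,z])-s["position"]); r=(R.inv()*T).as_rotvec()
    print("t",s["clock"],"pos",s["position"].round(4),"w",round(s["width"],4),"F",s["contact_force"].round(1),"| d mm",(p*1000).round(1),"rot",r.round(3))
if __name__=="__main__": delta(*map(float,sys.argv[1:4]))
E
python3 go.py .396 -.295 .10
```

```text
t 4.65 pos [ 0.4132 -0.3152  0.0423] w 0.0198 F [ 0.  -0.9  0.4] | d mm [ 17.4 -14.6 -59.3] rot [ 0.044  0.046 -0.002]
```

{"method": "apply_moves", "body": {
  "moves": [0.085,0,0,-0.02,0,0,0,0.085,0,0,-0.02,0,0,0,0.085,0,0,-0.015,0.01,0.01,0,0.085,0.004,-0.004,0,0.01,0.01,0,0.085,0.004,-0.004,0,0.01,0.01,0,0.085,0.004,-0.004,0,0.01,0.01,0,0.085,0.003,-0.003,0,0,0,0,0.085,0,0,0,0,0,0]
}}

```text
clock: 5.32
position: [0.3916, -0.293, 0.0939]
ee_rot: [-0.004, 0.708, 0.706, -0.001]
contact_force: [-1.3, -0.5, -0.7]
width: 0.0848
```

```bash
python3 go.py .396 -.295 .10
```

```text
t 5.3167 pos [ 0.3916 -0.293   0.0939] w 0.0848 F [-1.3 -0.5 -0.7] | d mm [-1.9  4.4 -6.2] rot [-0.007 -0.005 -0.002]
```

{"method": "apply_moves", "body": {
  "moves": [0.085,-0.002,0.004,0,-0.007,-0.005,0,0.085,0,0,0.015,0,0,0,0.085,0,0,0.015,0,0,0,0.085,0,0,0.015,0,0,0,0.085,0,0,0.012,0,0,0,0.085,0,0,0.008,0,0,0,0.085,0,0,0.004,0,0,0,0.085,0,0,0,0,0,0]
}}

```text
clock: 5.98
position: [0.396, -0.2945, 0.0189]
ee_rot: [0.0, 0.708, 0.706, 0.0]
contact_force: [-0.4, 0.2, -0.2]
width: 0.0851
```

```bash
python3 go.py .396 -.295 .022
```

```text
t 5.9833 pos [ 0.396  -0.2945  0.0189] w 0.0851 F [-0.4  0.2 -0.2] | d mm [-0.5 -0.  -3.1] rot [ 0.001 -0.    -0.002]
```

{"method": "apply_moves", "body": {
  "moves": [0.028,0,0,-0.001,0,0,0,0.028,0,0,-0.001,0,0,0,0.028,0,0,0,0,0,0,0.028,0,0,0,0,0,0,0.028,0,0,0,0,0,0,0.028,0,0,0,0,0,0,0.028,0,0,0,0,0,0,0.028,0,0,0,0,0,0],
  "newtons": 40
}}

```text
clock: 6.65
position: [0.3979, -0.2963, 0.0238]
ee_rot: [0.003, 0.708, 0.706, 0.001]
contact_force: [0.1, -0.4, -0.1]
width: 0.033
```

```bash
python3 go.py .396 -.295 .022
```

```text
t 6.65 pos [ 0.3979 -0.2963  0.0238] w 0.033 F [ 0.1 -0.4 -0.1] | d mm [ 1.3 -2.   1.8] rot [ 0.006  0.004 -0.002]
```

{"method": "apply_moves", "body": {
  "moves": [0.028,0,0,-0.008,0,0,0,0.028,0,0,-0.02,0,0,0,0.028,0,0,-0.03,0,0,0,0.028,0,0,-0.03,0,0,0,0.028,0,0,-0.03,0,0,0,0.028,0,0,-0.025,0,0,0,0.028,0.01,0.005,-0.02,0,0,0,0.028,0.022,0.011,-0.01,0,0,0]
}}

```text
clock: 7.32
position: [0.4097, -0.2639, 0.2047]
ee_rot: [-0.001, 0.709, 0.705, -0.001]
contact_force: [0.2, 0.3, -0.5]
width: 0.0326
```

```bash
python3 go.py .607 .137 .19
```

```text
t 7.3167 pos [ 0.4097 -0.2639  0.2047] w 0.0326 F [ 0.2  0.3 -0.5] | d mm [402.2 194.7  14.4] rot [-0.002 -0.    -0.007]
```

{"method": "apply_moves", "body": {
  "moves": [0.028,0.028,0.014,0,0,0,0,0.028,0.03,0.0145,0,0,0,0,0.028,0.03,0.0145,0,0,0,0,0.028,0.03,0.0145,0,0,0,0,0.028,0.03,0.0145,0,0,0,0,0.028,0.03,0.0145,0,0,0,0,0.028,0.03,0.0145,0,0,0,0,0.028,0.03,0.0145,0,0,0,0]
}}

```text
clock: 7.98
position: [0.5316, -0.0206, 0.2146]
ee_rot: [0.007, 0.712, 0.702, 0.0]
contact_force: [0.3, 0.4, -0.6]
width: 0.033
```

```bash
python3 go.py .607 .137 .12
```

```text
t 7.9833 pos [ 0.5316 -0.0206  0.2146] w 0.033 F [ 0.3  0.4 -0.6] | d mm [159.6  72.   93.9] rot [ 0.011  0.01  -0.015]
```

{"method": "apply_moves", "body": {
  "moves": [0.028,0.03,0.0135,0.005,0.002,0.002,-0.004,0.028,0.03,0.0135,0.01,0.002,0.002,-0.004,0.028,0.03,0.0135,0.015,0.002,0.002,-0.004,0.028,0.03,0.0135,0.02,0.002,0.002,-0.003,0.028,0.022,0.01,0.02,0.002,0.002,0,0.028,0.012,0.006,0.015,0,0,0,0.028,0.005,0.002,0.008,0,0,0,0.028,0,0,0,0,0,0]
}}

```text
clock: 8.65
position: [0.6104, 0.1539, 0.1232]
ee_rot: [0.002, 0.704, 0.71, 0.004]
contact_force: [-1.2, -0.5, -0.2]
width: 0.0328
```

```bash
python3 go.py .607 .137 .12; python3 - <<'E'
from h import *
d=imaging.get_image("wrist"); cv2.imwrite(f"pics/wrist4.png",d["image"][:,:,::-1])
np.save("w4.npy",d,allow_pickle=True)
z=manip.get_state()["position"][2]-.0238+.06
wblobs(d,[.013,z])
E
```

```text
t 8.65 pos [0.6104 0.1539 0.1232] w 0.0328 F [-1.2 -0.5 -0.2] | d mm [-16.8  -3.6   3.1] rot [ 0.009 -0.002  0.009]
px 277.0 88.0 z 0.013 circ [607.  249.1] r 47.5 mean [607.1 247.3]
px 277.0 88.0 z 0.16017414552230663 circ [608.2 240.6] r 19.9 mean [608.2 239.9]
px 307.0 38.0 z 0.013 circ [628.3 287.6] r 13.0 mean [629.7 287.5]
px 307.0 38.0 z 0.16017414552230663 circ [617.1 256.8] r 5.4 mean [617.7 256.7]
px 85.0 155.0 z 0.013 circ [434.7 199.9] r 36.6 mean [434.7 199.8]
px 85.0 155.0 z 0.16017414552230663 circ [536. 220.] r 15.4 mean [536.  219.9]
px 283.0 204.0 z 0.013 circ [605.6 142.9] r 59.6 mean [611.8 153.9]
px 283.0 204.0 z 0.16017414552230663 circ [607.6 196.1] r 25.0 mean [610.2 200.7]
px 539.0 331.0 z 0.013 circ [966.7 -29.7] r 106.9 mean [965.8 -27.9]
px 539.0 331.0 z 0.16017414552230663 circ [759.  123.7] r 44.8 mean [758.7 124.4]
px 284.0 318.0 z 0.013 circ [617.3  30.4] r 64.2 mean [614.5  36.9]
px 284.0 318.0 z 0.16017414552230663 circ [612.5 148.9] r 26.9 mean [611.3 151.6]
px 45.0 316.0 z 0.013 circ [322.5   8. ] r 38.5 mean [323.2  10. ]
px 45.0 316.0 z 0.16017414552230663 circ [488.9 139.5] r 16.1 mean [489.2 140.3]
```

View pics/wrist4.png

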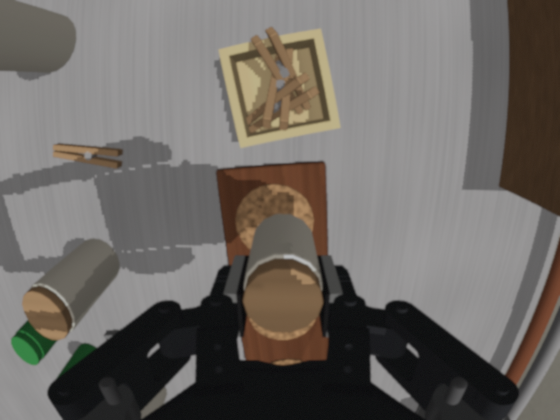

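```bash
cat >> h.py <<'E'
from scipy.optimize import least_squares
def fitc(w,r):
    f=least_squares(lambda c:np.hypot(w[:,0]-c[0],w[:,1]-c[1])-r,w.mean(0),loss="soft_l1",f_scale=.5)
    return f.x,np.abs(f.fun).mean()
def fitcr(w):
    f=least_squares(lambda c:np.hypot(w[:,0]-c[0],w[:,1]-c[1])-c[2],[*w.mean(0),20],loss="soft_l1",f_scale=.5)
    return f.x,np.abs(f.fun).mean()
def edge(d,box,lo=(9,60,90),hi=(22,220,255)):
    x0,x1,y0,y1=box
    m=cv2.inRange(cv2.cvtColor(d["image"],cv2.COLOR_RGB2HSV),lo,hi)[y0:y1,x0:x1]
    m=cv2.morphologyEx(m,cv2.MORPH_CLOSE,np.ones((3,3)))
    L=[]
    for v in range(m.shape[0]):
        i=np.nonzero(m[v])[0]
        if len(i)>3: L+= [(i[0]+x0-.5,v+y0),(i[-1]+x0+.5,v+y0)]
    for u in range(m.shape[1]):
        i=np.nonzero(m[:,u])[0]
        if len(i)>3: L.append((u+x0,i[0]+y0-.5))
    L=np.array(L,float)
    return L
E
python3 - <<'E'
from h import *
d=np.load("w4.npy",allow_pickle=True).item()
L=edge(d,(225,328,170,216)); w=wray(d,L,.013)[:,:2]*1000
print("markA",*fitc(w,33),len(w), fitcr(w))
L=edge(d,(245,322,258,300)); zt=manip.get_state()["position"][2]-.0238+.06
w=wray(d,L,zt)[:,:2]*1000
print("lid",*fitc(w,16),fitcr(w))
hsv=cv2.cvtColor(d["image"],cv2.COLOR_RGB2HSV)
print(hsv[262:300:6,283].tolist(),hsv[298,238:330:6].tolist())
E
```

```text
markA [614.26516016 155.65575012] 5.907264535510158 195 (array([612.03741969, 150.43950843,  37.47453226]), np.float64(5.180803060888944))
lid [610.99258524 160.35321286] 0.5378979043600839 (array([610.96877856, 160.88554197,  15.57865308]), np.float64(0.5165791786345929))
[[15, 110, 74], [15, 111, 85], [15, 108, 113], [15, 108, 111], [16, 106, 116], [15, 105, 122], [15, 105, 124]] [[0, 9, 30], [15, 107, 107], [15, 105, 124], [15, 104, 125], [15, 105, 124], [15, 105, 124], [16, 105, 124], [15, 105, 124], [15, 106, 125], [15, 106, 125], [15, 108, 125], [15, 108, 125], [15, 106, 125], [15, 106, 125], [15, 112, 84], [0, 6, 44]]
```

```bash
python3 - <<'E'
from h import *
d=np.load("w4.npy",allow_pickle=True).item()
im=d["image"][:,:,::-1]
cv2.imwrite("pics/c4.png",cv2.resize(im[160:310,210:340],None,fx=4,fy=4,interpolation=cv2.INTER_NEAREST))
hsv=cv2.cvtColor(d["image"],cv2.COLOR_RGB2HSV)
print(hsv[200,216:330:3].tolist())
E
```

```text
[[0, 3, 101], [9, 41, 81], [10, 149, 72], [10, 152, 69], [10, 151, 66], [10, 149, 65], [10, 148, 67], [11, 153, 65], [12, 146, 68], [14, 123, 104], [15, 119, 105], [15, 122, 94], [15, 120, 104], [14, 118, 104], [14, 121, 95], [15, 123, 83], [14, 120, 108], [14, 115, 124], [14, 121, 97], [14, 122, 92], [15, 119, 109], [15, 120, 104], [15, 121, 97], [15, 120, 100], [15, 123, 85], [14, 120, 81], [15, 119, 122], [15, 114, 145], [15, 114, 150], [15, 115, 146], [15, 119, 135], [11, 147, 97], [10, 148, 102], [11, 148, 98], [10, 146, 96], [11, 147, 99], [10, 145, 93], [8, 17, 122]]
```

View pics/c4.png

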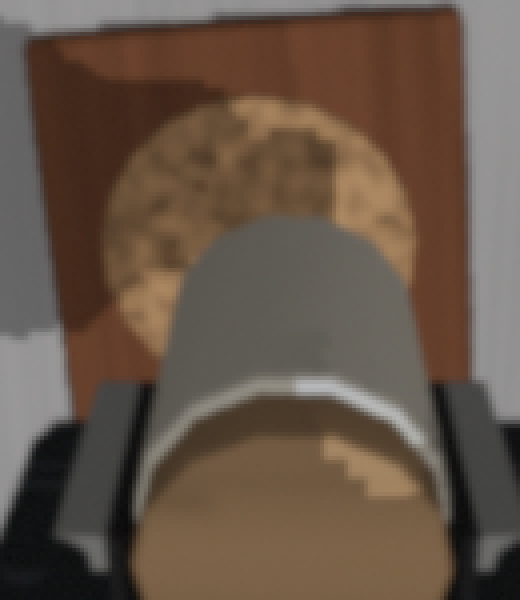

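```bash
python3 - <<'E'
from h import *
d=np.load("w4.npy",allow_pickle=True).item()
L=edge(d,(228,322,176,216),(12,60,50),(22,220,255)); w=wray(d,L,.013)[:,:2]*1000
print("markA",*fitc(w,33),len(w), fitcr(w))
L=edge(d,(245,322,262,292),(9,60,96)); s=manip.get_state(); zt=s["position"][2]-.0238+.06
w=wray(d,L,zt)[:,:2]*1000
print("lid",*fitc(w,16),fitcr(w),s["position"])
print("bottom +y edge", wray(d,[(282.5,213.7)],zt-.06)*1000, zt-.06)
E
```

```text
markA [604.90550586 139.52419446] 0.44765838255426593 143 (array([604.90056626, 139.19251799,  33.26520293]), np.float64(0.4420530091664363))
lid [610.95818195 160.0849432 ] 0.2422757843559291 (array([610.95428355, 160.34641089,  15.78203636]), np.float64(0.2390221296048182)) [0.61048788 0.15321497 0.12397415]
bottom +y edge [[610.91379695 176.48380349 100.17414552]] 0.10017414552230663
```

{"method": "apply_moves", "body": {
  "moves": [0.028,-0.008,-0.003,0,0.004,0,0.005,0.028,-0.008,-0.003,0.008,0.004,0,0.004,0.028,-0.004,0,0.015,0,0,0,0.028,0,0,0.018,0,0,0,0.028,0,0,0.018,0,0,0,0.028,0,0,0.012,0,0,0,0.028,0,0,0.006,0,0,0,0.028,0,0,0,0,0,0]
}}

```text
clock: 9.37
position: [0.6049, 0.1178, 0.0529]
ee_rot: [0.005, 0.712, 0.703, 0.004]
contact_force: [-0.1, -1.0, -1.1]
width: 0.0328
```

```bash
python3 go.py .604 .133 .045; python3 - <<'E'
from h import *
d=imaging.get_image("wrist"); np.save("w5.npy",d,allow_pickle=True); im=d["image"][:,:,::-1]
cv2.imwrite("pics/c5.png",cv2.resize(im[130:330,180:380],None,fx=3,fy=3,interpolation=cv2.INTER_NEAREST))
E
```

```text
t 9.3667 pos [0.6049 0.1178 0.0529] w 0.0328 F [-0.1 -1.  -1.1] | d mm [15.2 -1.2  7.8] rot [ 0.013  0.002 -0.013]
```

View pics/c5.png

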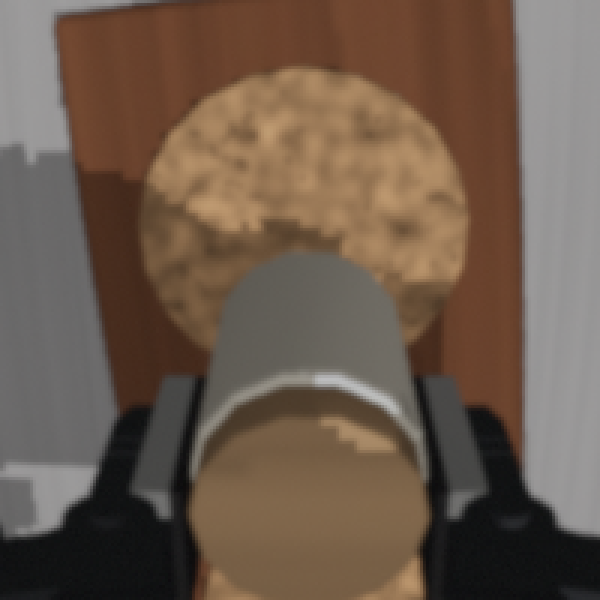

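```bash
cat >> h.py <<'E'
def rel(d,z_tcp,off,r,mbox,jbox,zj=None):
    """mark fit in mbox; jar bottom arc in jbox (x0,x1,y0,y1); off = TCP z minus jar bottom"""
    L=edge(d,mbox,(12,60,50),(22,220,255)); w=wray(d,L,.013)[:,:2]*1000
    cm,em=fitc(w,33)
    hsv=cv2.cvtColor(d["image"],cv2.COLOR_RGB2HSV)
    x0,x1,y0,y1=jbox
    g=(hsv[y0:y1,x0:x1,1]<70).astype(np.uint8)
    P=[]
    for u in range(g.shape[1]):
        i=np.nonzero(g[:,u])[0]
        if len(i)>3: P.append((u+x0,i[0]+y0-.5))
    P=np.array(P,float); w=wray(d,P,z_tcp-off)[:,:2]*1000
    cj,ej=fitc(w,r)
    print("mark",cm.round(1),round(em,2),"jar",cj.round(1),round(ej,2),"move jar by (x,y) mm",(cm-cj).round(1),"clear mm",round((z_tcp-off-.013)*1000,1),"n",len(P))
E
python3 - <<'E'
from h import *
d=np.load("w5.npy",allow_pickle=True).item()
rel(d,.0529,.0238,17,(215,345,140,210),(258,308,195,232))
E
```

```text
mark [605.1 139. ] 0.17 jar [605.6 123.3] 0.17 move jar by (x,y) mm [-0.5 15.7] clear mm 16.1 n 50
```

{"method": "apply_moves", "body": {
  "moves": [0.028,0.005,0,0,0.005,0,-0.005,0.028,0.005,0,0,0.005,0,-0.005,0.028,0.003,0,0.002,0,0,0,0.028,0.001,0,0.003,0,0,0,0.028,0,0,0.003,0,0,0,0.028,0,0,0.002,0,0,0,0.028,0,0,0,0,0,0,0.028,0,0,0,0,0,0]
}}

```text
clock: 10.08
position: [0.6084, 0.1331, 0.0473]
ee_rot: [0.004, 0.708, 0.707, 0.003]
contact_force: [-0.1, 0.0, 0.1]
width: 0.0326
```

```bash
python3 go.py .605 .1335 .037; python3 - <<'E'
from h import *
d=imaging.get_image("wrist"); np.save("w5.npy",d,allow_pickle=True); im=d["image"][:,:,::-1]
cv2.imwrite("pics/c6.png",cv2.resize(im[130:330,180:380],None,fx=3,fy=3,interpolation=cv2.INTER_NEAREST))
E
```

```text
t 10.0833 pos [0.6084 0.1331 0.0473] w 0.0326 F [-0.1  0.   0.1] | d mm [ 0.4 -3.5 10.3] rot [ 0.011  0.002 -0.002]
```

View pics/c6.png

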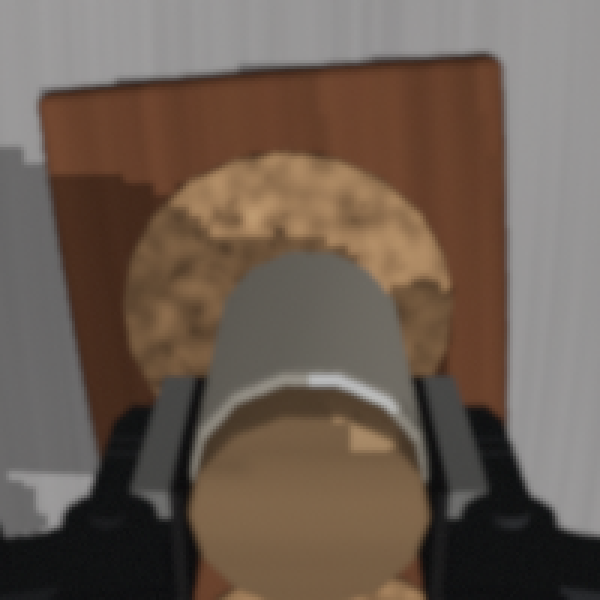

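```bash
python3 - <<'E'
from h import *
d=np.load("w5.npy",allow_pickle=True).item()
rel(d,.0473,.0238,17,(210,340,165,210),(258,308,200,232))
E
```

```text
mark [605.4 196.3] 6.94 jar [609.  138.5] 0.14 move jar by (x,y) mm [-3.6 57.8] clear mm 10.5 n 50
```

{"method": "apply_moves", "body": {
  "moves": [0.028,0,-0.003,0,0.006,0,0,0.028,0.0005,-0.001,0.002,0.005,0,0,0.028,0,0,0.003,0,0,0,0.028,0,0,0.003,0,0,0,0.028,0,0,0.002,0,0,0,0.028,0,0,0.001,0,0,0,0.028,0,0,0,0,0,0,0.028,0,0,0,0,0,0]
}}

```text
clock: 10.8
position: [0.6039, 0.1333, 0.0357]
ee_rot: [0.0, 0.708, 0.706, -0.001]
contact_force: [-0.9, -0.4, -0.8]
width: 0.0325
```

```bash
python3 go.py .605 .1335 .037; python3 - <<'E'
from h import *
d=imaging.get_image("wrist"); np.save("w5.npy",d,allow_pickle=True); im=d["image"][:,:,::-1]
rel(d,manip.get_state()["position"][2],.0238,17,(215,340,187,210),(258,308,200,232))
E
```

```text
t 10.8 pos [0.6039 0.1333 0.0357] w 0.0325 F [-0.9 -0.4 -0.8] | d mm [ 0.2  1.1 -1.3] rot [-0.001  0.001 -0.002]
mark [604.9 197.9] 5.5 jar [604.3 138.5] 0.19 move jar by (x,y) mm [ 0.7 59.3] clear mm -1.2 n 50
```

{"method": "apply_moves", "body": {
  "moves": [0.028,0.0005,0.0007,0.001,0,0,0,0.028,0,0,0.001,0,0,0,0.028,0,0,0.0005,0,0,0,0.028,0,0,0,0,0,0,0.028,0,0,0,0,0,0,0.028,0,0,0,0,0,0,0.028,0,0,0,0,0,0,0.028,0,0,0,0,0,0]
}}

```text
clock: 11.52
position: [0.6042, 0.1333, 0.0357]
ee_rot: [0.0, 0.708, 0.706, -0.001]
contact_force: [-0.7, -0.6, 3.0]
width: 0.033
```

```bash
python3 go.py .605 .1335 .037; python3 - <<'E'
from h import *
d=imaging.get_image("side"); cv2.imwrite("pics/s7.png",cv2.resize(d["image"][150:300,130:330,::-1],None,fx=3.5,fy=3.5))
E
```

```text
t 11.5167 pos [0.6042 0.1333 0.0357] w 0.033 F [-0.7 -0.6  3. ] | d mm [ 0.2  0.8 -1.3] rot [-0.001  0.002 -0.002]
```

View pics/s7.png

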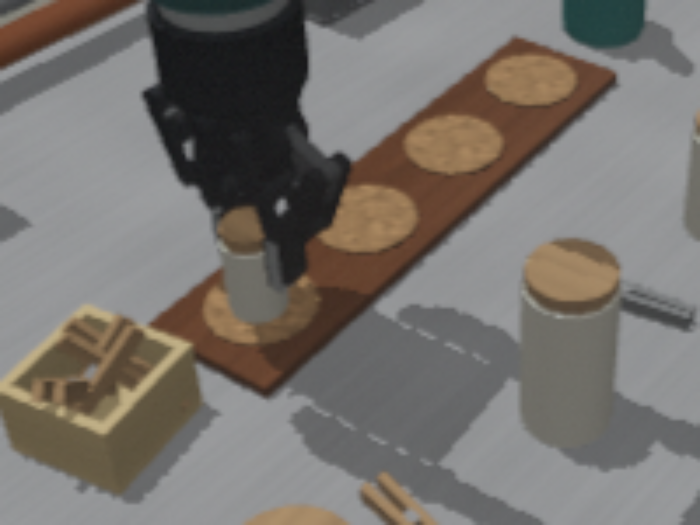

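The jar is standing on the mark: the upward force is 3 N and z has stopped changing. Releasing it now.

{"method": "apply_moves", "body": {
  "moves": [0.038,0,0,0,0,0,0,0.06,0,0,0,0,0,0,0.085,0,0,0,0,0,0,0.085,0,0,-0.002,0,0,0,0.085,0,0,-0.01,0,0,0,0.085,0,0,-0.02,0,0,0,0.085,0,0,-0.03,0,0,0,0.085,0,0,-0.03,0,0,0]
}}

```text
clock: 12.23
position: [0.5993, 0.1329, 0.1238]
ee_rot: [-0.005, 0.708, 0.706, -0.008]
contact_force: [0.2, 0.3, -0.4]
width: 0.0848
```

```bash
python3 go.py .447 -.095 .19; python3 - <<'E'
from h import *
d=imaging.get_image("wrist"); np.save("w8.npy",d,allow_pickle=True); cv2.imwrite("pics/w8.png",d["image"][:,:,::-1])
E
```

```text
t 12.2333 pos [0.5993 0.1329 0.1238] w 0.0848 F [ 0.2  0.3 -0.4] | d mm [-228.5 -153.   -62.4] rot [-0.018  0.004 -0.002]
```

View pics/w8.png

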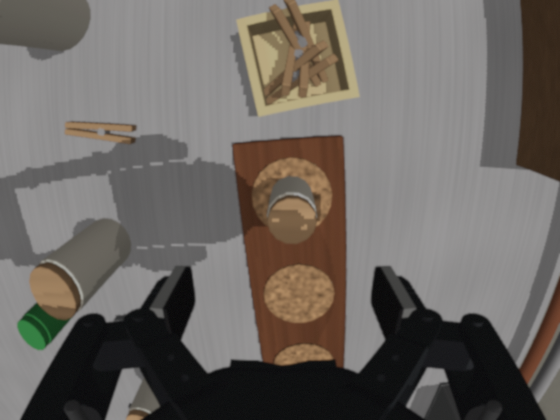

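```bash
python3 - <<'E'
from h import *
d=np.load("scene1.npy",allow_pickle=True).item()
print("greens",ray(d,[(289,131),(321,131)],.08).round(3).tolist(),"clip",ray(d,[(294,175),(296,196)],.01).round(3).tolist())
w=np.load("w8.npy",allow_pickle=True).item()
L=edge(w,(255,342,260,292),(12,60,50)); p=wray(w,L,.013)[:,:2]*1000; print("B",*fitc(p,33))
L=edge(w,(245,340,150,178),(12,60,50)); p=wray(w,L,.013)[:,:2]*1000; print("A",*fitc(p,33))
hsv=cv2.cvtColor(w["image"],cv2.COLOR_RGB2HSV)
# jar3 lid: scene now
s=imaging.get_image("scene"); P=pts(s)
for b in blobs(s,(9,60,100),(22,220,255),40):
    zt=np.percentile(P[b][:,2],85)
    for h in (.073,.082,.104,.126):
        if abs(zt-h-.0015)<.003:
            v,u=np.nonzero(b&(abs(P[:,:,2]-h)<.006)); q=ray(s,np.c_[u,v],h)[:,:2]*1000
            print("lid",h,np.round(cv2.minEnclosingCircle(q.astype(np.float32)),1) if 0 else (q.mean(0).round(1)), round(cv2.minEnclosingCircle(q.astype(np.float32))[1],1), u.mean(),v.mean())
E
```

```text
greens [[0.364, -0.055, 0.08], [0.337, 0.01, 0.08]] clip [[0.422, -0.018, 0.01], [0.474, 0.007, 0.01]]
B [612.39948651  45.1531954 ] 0.32991438828899294
A [604.80173716 196.53864911] 6.7293977534902805
lid 0.082 [447.3 -97.3] 20.4 255.8679245283019 151.79245283018867
lid 0.126 [397.3 310.2] 28.4 459.77376425855516 182.13307984790873
lid 0.073 [606.9 147.2] 15.0 340.79787234042556 255.62765957446808
```

{"method": "apply_moves", "body": {
  "moves": [0.085,0,-0.01,-0.02,-0.006,0,0,0.085,-0.005,-0.02,-0.02,-0.006,0,0,0.085,-0.007,-0.028,-0.01,-0.006,0,0,0.085,-0.007,-0.028,0,0,0,0,0.085,-0.007,-0.028,0,0,0,0,0.085,-0.007,-0.028,0,0,0,0,0.085,-0.005,-0.015,0,0,0,0,0.085,-0.002,-0.006,0,0,0,0]
}}

```text
clock: 13.0
position: [0.4368, 0.093, 0.1818]
ee_rot: [0.009, 0.707, 0.707, 0.007]
contact_force: [0.8, 0.7, 0.6]
width: 0.0852
```

```bash
python3 go.py .427 .091 .12; python3 - <<'E'
from h import *
d=imaging.get_image("wrist"); np.save("w9.npy",d,allow_pickle=True); cv2.imwrite("pics/w9.png",d["image"][:,:,::-1])
s=imaging.get_image("scene"); cv2.imwrite("pics/s9.png",s["image"][:,:,::-1])
E
```

```text
t 13.0 pos [0.4368 0.093  0.1818] w 0.0852 F [0.8 0.7 0.6] | d mm [ -1.9 -11.2  61.5] rot [ 0.023  0.002 -0.001]
```

View pics/w9.png

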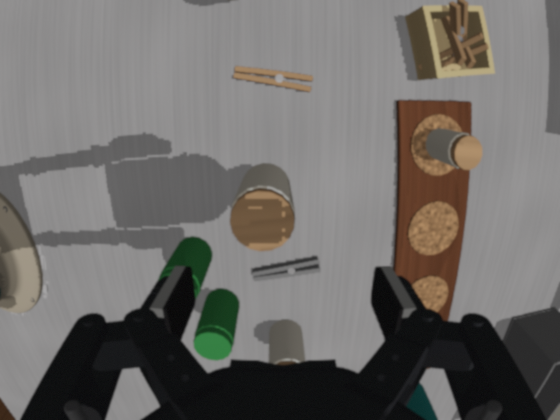

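View pics/s9.png

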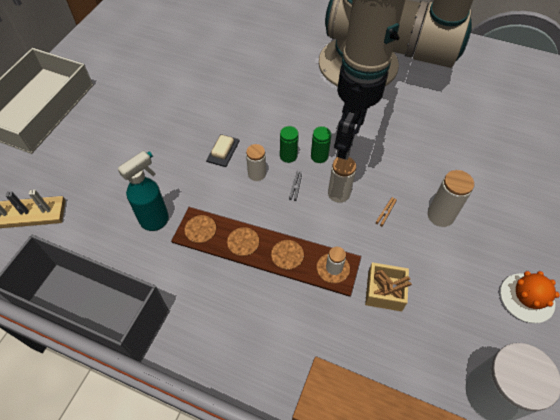

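{"method": "apply_moves", "body": {
  "moves": [0.085,-0.001,-0.005,0,0.011,0,0,0.085,-0.001,-0.005,0.005,0.011,0,0,0.085,0,0,0.012,0,0,0,0.085,0,0,0.015,0,0,0,0.085,0,0,0.012,0,0,0,0.085,0,0,0.006,0,0,0,0.085,0,0,0,0,0,0,0.085,0,0,0,0,0,0]
}}

```text
clock: 13.77
position: [0.4374, 0.0922, 0.1288]
ee_rot: [0.002, 0.708, 0.707, 0.001]
contact_force: [-0.4, -0.5, 0.9]
width: 0.0853
```

```bash
python3 go.py .427 .091 .062; python3 - <<'E'
from h import *
d=imaging.get_image("wrist"); np.save("w9.npy",d,allow_pickle=True); cv2.imwrite("pics/w10.png",d["image"][:,:,::-1])
E
```

```text
t 13.7667 pos [0.4374 0.0922 0.1288] w 0.0853 F [-0.4 -0.5  0.9] | d mm [ -1.2 -10.7  66.8] rot [ 0.005  0.001 -0.001]
```

View pics/w10.png

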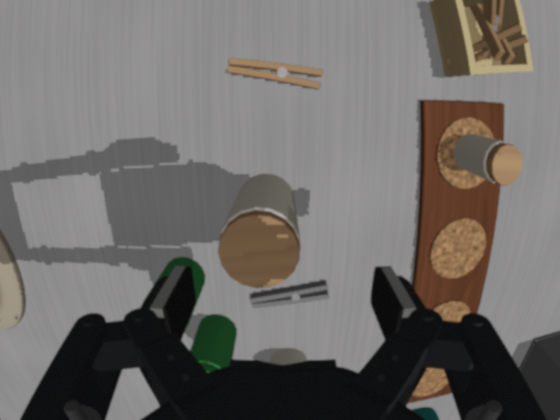

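{"method": "apply_moves", "body": {
  "moves": [0.085,0,-0.006,0,0.003,0,0,0.085,-0.001,-0.006,0,0.002,0,0,0.085,0,-0.003,0.01,0,0,0,0.085,0,-0.001,0.016,0,0,0,0.085,0,-0.001,0.016,0,0,0,0.085,0,0,0.013,0,0,0,0.085,0,0,0.007,0,0,0,0.085,0,0,0,0,0,0]
}}

```text
clock: 14.48
position: [0.421, 0.0913, 0.0699]
ee_rot: [0.003, 0.707, 0.707, 0.003]
contact_force: [-0.4, -0.2, -0.5]
width: 0.0851
```

```bash
python3 go.py .425 .091 .062
```

```text
t 14.4833 pos [0.421  0.0913 0.0699] w 0.0851 F [-0.4 -0.2 -0.5] | d mm [-0.3  3.9  8. ] rot [ 0.01   0.    -0.001]
```

{"method": "apply_moves", "body": {
  "moves": [0.085,0,0.004,0.003,0.005,0,0,0.085,0,0,0.003,0.004,0,0,0.045,0,0,0,0,0,0,0.045,0,0,0,0,0,0,0.045,0,0,0,0,0,0,0.045,0,0,0,0,0,0,0.045,0,0,0,0,0,0,0.045,0,0,0,0,0,0]
}}

```text
clock: 15.15
position: [0.4271, 0.0914, 0.0665]
ee_rot: [0.002, 0.707, 0.707, 0.002]
contact_force: [0.6, 0.1, -1.1]
width: 0.0495
```

```bash
python3 go.py .425 .091 .062
```

```text
t 15.15 pos [0.4271 0.0914 0.0665] w 0.0495 F [ 0.6  0.1 -1.1] | d mm [-0.4 -2.1  4.5] rot [ 0.005 -0.    -0.   ]
```

{"method": "apply_moves", "body": {
  "moves": [0.045,0,0,-0.008,0,0,0,0.045,0,0,-0.016,0,0,0,0.045,0,0,-0.022,0,0,0,0.045,0,0,-0.022,0,0,0,0.045,-0.006,0.008,-0.016,0,0,0,0.045,-0.012,0.016,-0.006,0,0,0,0.045,-0.018,0.025,0,0,0,0,0.045,-0.02,0.028,0,0,0,0]
}}

```text
clock: 15.82
position: [0.4976, 0.0375, 0.1633]
ee_rot: [-0.002, 0.705, 0.709, -0.0]
contact_force: [0.1, 1.3, -1.4]
width: 0.0492
```

```bash
python3 go.py .619 -.049 .16
```

```text
t 15.8167 pos [0.4976 0.0375 0.1633] w 0.0492 F [ 0.1  1.3 -1.4] | d mm [-87.1 120.9   2.8] rot [-0.002 -0.002  0.005]
```

{"method": "apply_moves", "body": {
  "moves": [0.045,-0.018,0.025,0,0,0,0,0.045,-0.018,0.025,0,0,0,0,0.045,-0.016,0.023,0.003,0,0,0,0.045,-0.014,0.018,0.005,0,0,0,0.045,-0.01,0.014,0.006,0,0,0,0.045,-0.006,0.008,0.005,0,0,0,0.045,-0.002,0.003,0.003,0,0,0,0.045,0,0,0,0,0,0]
}}

```text
clock: 16.48
position: [0.6256, -0.055, 0.1443]
ee_rot: [0.003, 0.706, 0.708, 0.002]
contact_force: [-1.0, 0.5, -1.0]
width: 0.0492
```

```bash
python3 go.py .619 -.049 .12; python3 - <<'E'
from h import *
d=imaging.get_image("wrist"); np.save("w9.npy",d,allow_pickle=True); cv2.imwrite("pics/w11.png",d["image"][:,:,::-1])
E
```

```text
t 16.4833 pos [ 0.6256 -0.055   0.1443] w 0.0492 F [-1.   0.5 -1. ] | d mm [ 6.  -6.7 24.3] rot [0.007 0.    0.002]
```

View pics/w11.png

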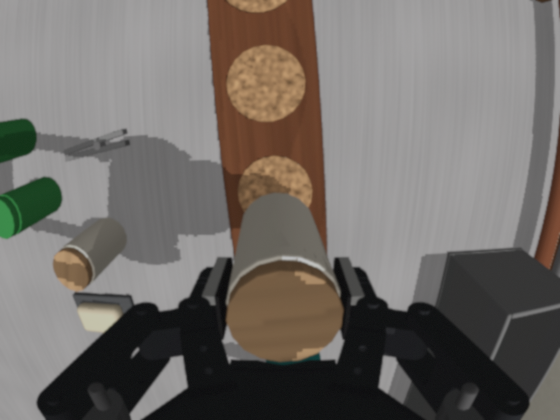

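```bash
python3 - <<'E'
from h import *
d=np.load("w9.npy",allow_pickle=True).item()
L=edge(d,(222,310,40,128),(12,60,50)); print("m1",*fitc(wray(d,L,.013)[:,:2]*1000,33))
L=edge(d,(232,318,150,190),(12,60,50)); print("m2",*fitc(wray(d,L,.013)[:,:2]*1000,33))
rel(d,.1443,.0665,25,(232,318,150,190),(250,315,185,225))
E
```

```text
m1 [612.54946375  44.43833762] 0.5095646326078016
m2 [619.99033668 -49.9375131 ] 0.25709189831674445
mark [620.  -49.9] 0.26 jar [622.9 -57.6] 0.19 move jar by (x,y) mm [-2.9  7.7] clear mm 64.8 n 64
```

{"method": "apply_moves", "body": {
  "moves": [0.045,0.003,-0.002,0.003,0.003,0,0,0.045,0.003,-0.001,0.006,0.003,0,0,0.045,0.001,0,0.01,0,0,0,0.045,0,0,0.012,0,0,0,0.045,0,0,0.01,0,0,0,0.045,0,0,0.006,0,0,0,0.045,0,0,0.003,0,0,0,0.045,0,0,0,0,0,0]
}}

```text
clock: 17.2
position: [0.616, -0.0411, 0.0915]
ee_rot: [-0.002, 0.705, 0.71, -0.0]
contact_force: [-0.6, 0.2, -1.3]
width: 0.0491
```

```bash
python3 go.py .623 -.047 .08; python3 - <<'E'
from h import *
d=imaging.get_image("wrist"); np.save("w9.npy",d,allow_pickle=True); cv2.imwrite("pics/w12.png",d["image"][:,:,::-1])
rel(d,manip.get_state()["position"][2],.0665,25,(232,335,150,200),(250,315,185,225))
E
```

```text
t 17.2 pos [ 0.616  -0.0411  0.0915] w 0.0491 F [-0.6  0.2 -1.3] | d mm [-5.9  7.  11.5] rot [-0.003 -0.002  0.007]
mark [622.8  11.8] 3.84 jar [612.7 -43.4] 0.2 move jar by (x,y) mm [10.1 55.2] clear mm 12.3 n 64
```

View pics/w12.png

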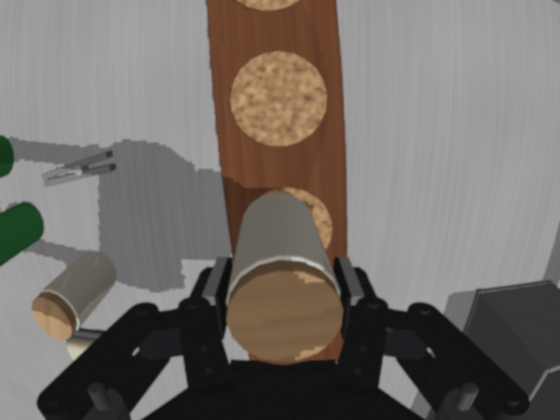

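```bash
python3 - <<'E'
from h import *
d=np.load("w9.npy",allow_pickle=True).item()
L=edge(d,(222,335,40,155),(12,60,50)); print("B",*fitc(wray(d,L,.013)[:,:2]*1000,33))
m=cv2.inRange(cv2.cvtColor(d["image"],cv2.COLOR_RGB2HSV),(12,60,50),(22,220,255))
L=[]
for v in range(192,232):
    i=np.nonzero(m[v,290:345])[0]; L.append((290+i[-1]+.5,v))
for u in range(292,322):
    i=np.nonzero(m[175:230,u])[0]; L.append((u,175+i[0]-.5))
print("C",*fitc(wray(d,L,.013)[:,:2]*1000,33))
E
```

```text
B [612.62496618  44.2052281 ] 0.48521185729073835
C [620.29158043 -50.28847979] 0.2016357073561703
```

{"method": "apply_moves", "body": {
  "moves": [0.045,-0.003,0.003,0,-0.002,-0.001,0.003,0.045,-0.002,0.002,0,-0.001,-0.001,0.003,0.045,-0.001,0.001,0.002,0,0,0,0.045,0,0,0.002,0,0,0,0.045,0,0,0.002,0,0,0,0.045,0,0,0,0,0,0,0.045,0,0,0,0,0,0,0.045,0,0,0,0,0,0]
}}

```text
clock: 17.92
position: [0.625, -0.0488, 0.0873]
ee_rot: [0.002, 0.707, 0.707, 0.001]
contact_force: [0.3, -0.1, -2.7]
width: 0.0491
```

```bash
cat > look.py <<'E'
import sys
from h import *
# usage: off r  mark box x0 x1 y0 y1
s=manip.get_state(); d=imaging.get_image("wrist"); np.save("w9.npy",d,allow_pickle=True); cv2.imwrite(sys.argv[1],d["image"][:,:,::-1])
off,r,mx,my=map(float,sys.argv[2:6])
hsv=cv2.cvtColor(d["image"],cv2.COLOR_RGB2HSV)
g=(hsv[165:235,245:320,1]<70)
P=[]
for u in range(250,316):
    i=np.nonzero(g[:,u-245])[0]
    if len(i)>3 and i[0]>3: P.append((u,i[0]+165-.5))
z=s["position"][2]-off
cj,e=fitc(wray(d,np.array(P,float),z)[:,:2]*1000,r)
print("jar",cj.round(1),round(e,2),"move",round(mx-cj[0],1),round(my-cj[1],1),"clear",round(1000*(z-.013),1))
E
python3 look.py pics/w13.png .0665 25 620.2 -50.2; python3 go.py .623 -.047 .08
```

```text
jar [622.4 -51.5] 0.2 move -2.2 1.3 clear 7.8
t 17.9667 pos [ 0.6251 -0.0488  0.0874] w 0.0493 F [-0.2 -0.7 -1.2] | d mm [ 1.8 -2.1  7.4] rot [ 0.005  0.001 -0.   ]
```

View pics/w13.png

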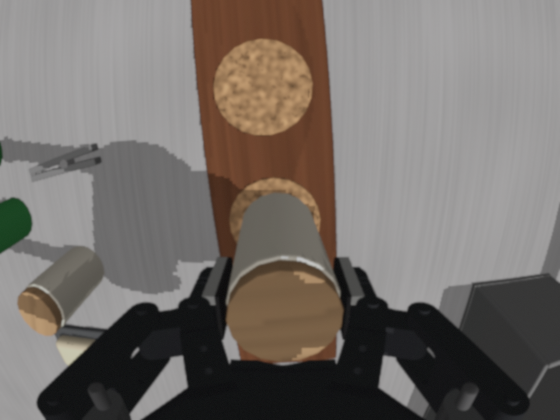

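{"method": "apply_moves", "body": {
  "moves": [0.045,0.001,-0.0015,0.001,0.002,0,0,0.045,0,0,0.002,0.001,0,0,0.045,0,0,0.002,0,0,0,0.045,0,0,0.001,0,0,0,0.045,0,0,0,0,0,0,0.045,0,0,0,0,0,0,0.045,0,0,0,0,0,0,0.045,0,0,0,0,0,0]
}}

```text
clock: 18.63
position: [0.6231, -0.0474, 0.0807]
ee_rot: [0.001, 0.707, 0.707, 0.0]
contact_force: [-1.1, 0.3, -2.0]
width: 0.0491
```

```bash
python3 look.py pics/w14.png .0665 25 620.2 -50.2; python3 go.py .623 -.047 .08
```

```text
jar [620.2 -50.1] 0.22 move 0.0 -0.1 clear 1.2
t 18.6833 pos [ 0.6231 -0.0474  0.0807] w 0.049 F [ 0.3  0.4 -1.8] | d mm [ 0.4 -0.1  0.7] rot [ 0.002  0.001 -0.   ]
```

Centred to within 0.1 mm. Lowering the last millimetre until it makes contact.

{"method": "apply_moves", "body": {
  "moves": [0.045,0,0,0.001,0,0,0,0.045,0,0,0.001,0,0,0,0.045,0,0,0.0005,0,0,0,0.045,0,0,0,0,0,0,0.045,0,0,0,0,0,0,0.045,0,0,0,0,0,0,0.045,0,0,0,0,0,0,0.045,0,0,0,0,0,0]
}}

```text
clock: 19.35
position: [0.6235, -0.0476, 0.0793]
ee_rot: [0.002, 0.707, 0.707, 0.001]
contact_force: [-0.8, -0.2, -0.3]
width: 0.0491
```

```bash
python3 look.py pics/w14.png .0665 25 620.2 -50.2; python3 go.py .623 -.047 .08
```

```text
jar [620.7 -50.3] 0.21 move -0.5 0.1 clear -0.2
t 19.4 pos [ 0.6236 -0.0476  0.0793] w 0.0494 F [-1.3 -0.6 -0.1] | d mm [ 0.6 -0.5 -0.7] rot [ 0.003  0.002 -0.   ]
```

{"method": "apply_moves", "body": {
  "moves": [0.045,0,0,0.001,0,0,0,0.045,0,0,0.001,0,0,0,0.045,0,0,0,0,0,0,0.055,0,0,0,0,0,0,0.07,0,0,0,0,0,0,0.085,0,0,0,0,0,0,0.085,0,0,0,0,0,0,0.085,0,0,0,0,0,0]
}}

```text
clock: 20.07
position: [0.6243, -0.0478, 0.0793]
ee_rot: [0.003, 0.707, 0.707, 0.001]
contact_force: [0.1, 0.5, -0.2]
width: 0.085
```

```bash
python3 go.py .623 -.047 .16
```

```text
t 20.0667 pos [ 0.6243 -0.0478  0.0793] w 0.085 F [ 0.1  0.5 -0.2] | d mm [  0.6  -0.9 -80.7] rot [ 0.006  0.002 -0.   ]
```

{"method": "apply_moves", "body": {
  "moves": [0.085,0,0,-0.01,0,0,0,0.085,0,0,-0.02,0,0,0,0.085,0,0,-0.025,0,0,0,0.085,0,0,-0.02,0,0,0,0.085,0,-0.006,-0.01,0,0,0,0.085,-0.005,-0.015,0,0,0,0,0.085,-0.007,-0.024,0,0,0,0,0.085,-0.008,-0.028,0,0,0,0]
}}

```text
clock: 20.73
position: [0.5539, -0.0673, 0.1702]
ee_rot: [0.005, 0.706, 0.708, 0.003]
contact_force: [-0.0, -1.1, 0.2]
width: 0.0846
```

```bash
python3 go.py .447 -.097 .14
```

```text
t 20.7333 pos [ 0.5539 -0.0673  0.1702] w 0.0846 F [-0.  -1.1  0.2] | d mm [ -29.3 -107.3   29. ] rot [0.011 0.002 0.003]
```

{"method": "apply_moves", "body": {
  "moves": [0.085,-0.006,-0.024,0,0.003,0,0,0.085,-0.006,-0.022,0.003,0.003,0,0,0.085,-0.005,-0.02,0.006,0.003,0,0,0.085,-0.004,-0.016,0.008,0.002,0,0,0.085,-0.003,-0.01,0.008,0,0,0,0.085,-0.001,-0.004,0.006,0,0,0,0.085,0,0,0.003,0,0,0,0.085,0,0,0,0,0,0]
}}

```text
clock: 21.4
position: [0.444, -0.093, 0.137]
ee_rot: [0.001, 0.707, 0.708, -0.002]
contact_force: [0.7, 0.2, -0.1]
width: 0.0851
```

```bash
python3 go.py .447 -.097 .045; python3 - <<'E'
from h import *
d=imaging.get_image("wrist"); np.save("w9.npy",d,allow_pickle=True); cv2.imwrite("pics/w15.png",d["image"][:,:,::-1])
wblobs(d,[.082])
E
```

```text
t 21.4 pos [ 0.444 -0.093  0.137] w 0.0851 F [ 0.7  0.2 -0.1] | d mm [-3.7  3.2 92. ] rot [-0.002  0.004  0.001]
px 462.0 134.0 z 0.082 circ [573.6 -35.1] r 113.5 mean [569.6 -27. ]
px 543.0 185.0 z 0.082 circ [658.6 -57.9] r 29.0 mean [653.7 -58.4]
px 284.0 238.0 z 0.082 circ [445.  -99.3] r 19.9 mean [445.1 -98.9]
px 454.0 417.0 z 0.082 circ [ 646.7 -341.5] r 14.7 mean [ 646.8 -337.9]
```

View pics/w15.png

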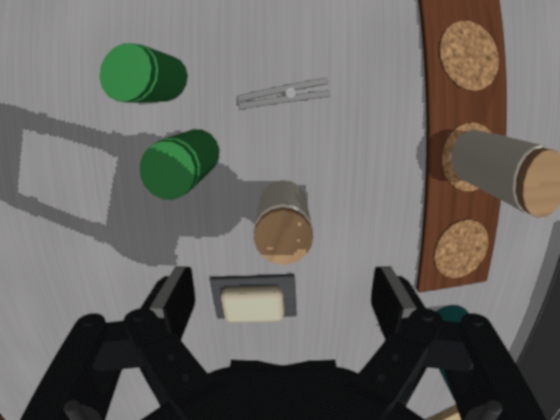

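{"method": "apply_moves", "body": {
  "moves": [0.085,-0.002,0.001,0.008,0,0.002,0,0.085,-0.001,0,0.015,0,0.001,0,0.085,0,0,0.018,0,0,0,0.085,0,0,0.018,0,0,0,0.085,0,0,0.015,0,0,0,0.085,0,0,0.009,0,0,0,0.085,0,0,0.004,0,0,0,0.085,0,0,0,0,0,0]
}}

```text
clock: 22.12
position: [0.4565, -0.0981, 0.0466]
ee_rot: [0.005, 0.705, 0.709, 0.002]
contact_force: [-0.5, 1.0, -0.2]
width: 0.085
```

```bash
python3 go.py .4455 -.0975 .045
```

```text
t 22.1167 pos [ 0.4565 -0.0981  0.0466] w 0.085 F [-0.5  1.  -0.2] | d mm [  0.7 -11.    1.5] rot [0.011 0.004 0.005]
```

{"method": "apply_moves", "body": {
  "moves": [0.085,0,-0.004,0,0.005,0.002,0.002,0.085,0.0005,-0.003,0,0.004,0.001,0.002,0.085,0,-0.001,0,0,0,0,0.085,0,0,0,0,0,0,0.036,0,0,0,0,0,0,0.036,0,0,0,0,0,0,0.036,0,0,0,0,0,0,0.036,0,0,0,0,0,0]
}}

```text
clock: 22.78
position: [0.4505, -0.0984, 0.0493]
ee_rot: [0.003, 0.707, 0.708, 0.001]
contact_force: [-0.8, 0.4, 1.4]
width: 0.0423
```

{"method": "apply_moves", "body": {
  "moves": [0.036,0,0,0,0,0,0,0.036,0,0,0,0,0,0,0.036,0,0,-0.008,0,0,0,0.036,0,0,-0.015,0,0,0,0.036,0,0,-0.022,0,0,0,0.036,0,0,-0.025,0,0,0,0.036,0,0,-0.025,0,0,0,0.036,0,0,-0.015,0,0,0]
}}

```text
clock: 23.45
position: [0.4464, -0.0967, 0.1613]
ee_rot: [-0.002, 0.707, 0.708, -0.001]
contact_force: [1.1, 0.2, -0.7]
width: 0.0417
```

```bash
python3 go.py .613 .045 .16
```

```text
t 23.45 pos [ 0.4464 -0.0967  0.1613] w 0.0417 F [ 1.1  0.2 -0.7] | d mm [141.5 166.8   0.8] rot [-0.005 -0.002  0.001]
```

{"method": "apply_moves", "body": {
  "moves": [0.036,0.01,0.012,-0.006,0,0,0,0.036,0.016,0.019,-0.006,0,0,0,0.036,0.02,0.024,0,0,0,0,0.036,0.022,0.026,0,0,0,0,0.036,0.02,0.024,0,0,0,0,0.036,0.016,0.019,0,0,0,0,0.036,0.012,0.014,0,0,0,0,0.036,0.006,0.007,0,0,0,0]
}}

```text
clock: 24.12
position: [0.5983, 0.0289, 0.1839]
ee_rot: [0.004, 0.708, 0.706, 0.002]
contact_force: [0.2, -0.8, -0.3]
width: 0.0421
```

{"method": "apply_moves", "body": {
  "moves": [0.036,0,0,0,0,0,0,0.036,0,0,0,0,0,0,0.036,0,0,0,0,0,0,0.036,0,0,0,0,0,0,0.036,0,0,0,0,0,0,0.036,0,0,0,0,0,0,0.036,0,0,0,0,0,0,0.036,0,0,0,0,0,0]
}}

```text
clock: 24.78
position: [0.5944, 0.0261, 0.1842]
ee_rot: [0.003, 0.709, 0.705, 0.0]
contact_force: [0.2, 0.7, -1.2]
width: 0.0419
```

```bash
python3 go.py .613 .045 .16;  python3 look.py pics/w16.png .049 21 612.5 44.5
```

```text
t 24.7833 pos [0.5944 0.0261 0.1842] w 0.0419 F [ 0.2  0.7 -1.2] | d mm [19.1 18.4 24.2] rot [ 0.005  0.005 -0.005]
jar [589.2  23.7] 1.01 move 23.3 20.8 clear 122.2
```

View pics/w16.png

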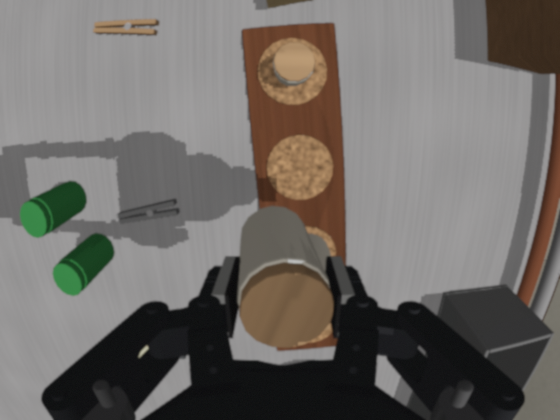

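{"method": "apply_moves", "body": {
  "moves": [0.036,0.006,0.006,0,0.003,0.003,-0.002,0.036,0.006,0.006,0.004,0.002,0.002,-0.002,0.036,0.004,0.004,0.01,0,0,0,0.036,0.002,0.002,0.016,0,0,0,0.036,0,0,0.018,0,0,0,0.036,0,0,0.018,0,0,0,0.036,0,0,0.012,0,0,0,0.036,0,0,0.006,0,0,0]
}}

```text
clock: 25.5
position: [0.6191, 0.0488, 0.0951]
ee_rot: [0.001, 0.707, 0.707, 0.003]
contact_force: [-0.0, 0.8, -1.1]
width: 0.0418
```

{"method": "apply_moves", "body": {
  "moves": [0.036,0,0,0,0,0,0,0.036,0,0,0,0,0,0,0.036,0,0,0,0,0,0,0.036,0,0,0,0,0,0,0.036,0,0,0,0,0,0,0.036,0,0,0,0,0,0,0.036,0,0,0,0,0,0,0.036,0,0,0,0,0,0]
}}

```text
clock: 26.17
position: [0.6207, 0.0501, 0.095]
ee_rot: [0.001, 0.706, 0.708, 0.003]
contact_force: [0.1, -0.6, -0.8]
width: 0.0421
```

```bash
python3 go.py .613 .045 .08;  python3 look.py pics/w17.png .049 21 612.5 44.5
```

```text
t 26.1667 pos [0.6207 0.0501 0.095 ] w 0.0421 F [ 0.1 -0.6 -0.8] | d mm [-5.1 -7.8 14.9] rot [ 0.007 -0.003  0.002]
jar [615.9  48. ] 0.19 move -3.4 -3.5 clear 33.0
```

View pics/w17.png

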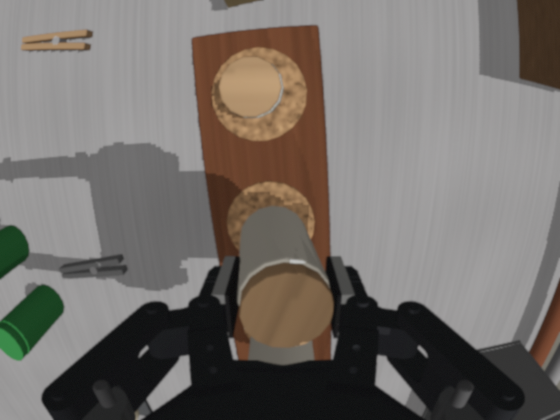

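```bash
python3 - <<'E'
from h import *
d=np.load("w9.npy",allow_pickle=True).item()
L=edge(d,(222,320,175,206),(12,60,50)); print("B",*fitc(wray(d,L,.013)[:,:2]*1000,33))
E
```

```text
B [612.42719845  44.7056524 ] 0.2836085727723567
```

{"method": "apply_moves", "body": {
  "moves": [0.036,-0.002,-0.002,0.002,0.003,-0.001,0.001,0.036,-0.001,-0.001,0.004,0.002,0,0,0.036,0,0,0.006,0,0,0,0.036,0,0,0.006,0,0,0,0.036,0,0,0.004,0,0,0,0.036,0,0,0.002,0,0,0,0.036,0,0,0,0,0,0,0.036,0,0,0,0,0,0]
}}

```text
clock: 26.88
position: [0.6168, 0.0465, 0.0678]
ee_rot: [-0.001, 0.707, 0.707, 0.0]
contact_force: [0.2, 0.5, -0.2]
width: 0.0417
```

```bash
python3 go.py .613 .045 .08;  python3 look.py pics/w18.png .049 21 612.5 44.5;python3 - <<'E'
from h import *
d=np.load("w9.npy",allow_pickle=True).item()
L=edge(d,(222,330,170,204),(12,60,50)); print("B",*fitc(wray(d,L,.013)[:,:2]*1000,33))
E
```

```text
t 26.8833 pos [0.6168 0.0465 0.0678] w 0.0417 F [ 0.2  0.5 -0.2] | d mm [ -1.5  -3.8 -12.2] rot [-0.    -0.001  0.001]
jar [611.5  44.3] 0.2 move 1.0 0.2 clear 5.8
B [612.57642479 104.31307795] 5.219796597600704
```

View pics/w18.png

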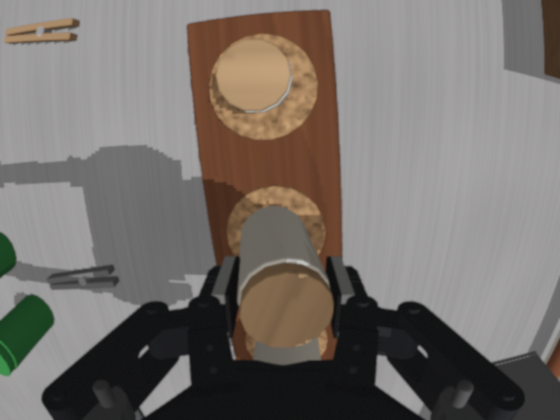

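```bash
python3 - <<'E'
from h import *
d=imaging.get_image("side"); a=cv2.resize(d["image"][120:290,170:330,::-1],None,fx=3.4,fy=3.4)
d=imaging.get_image("scene"); b=cv2.resize(d["image"][180:300,180:400,::-1],None,fx=3.4,fy=3.4)
cv2.imwrite("pics/a18.png",a);cv2.imwrite("pics/b18.png",b)
E
```

```text
(no output)
```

View pics/a18.png

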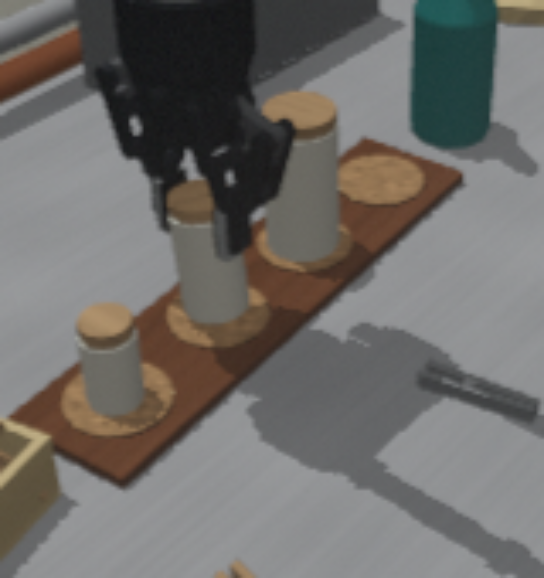

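View pics/b18.png

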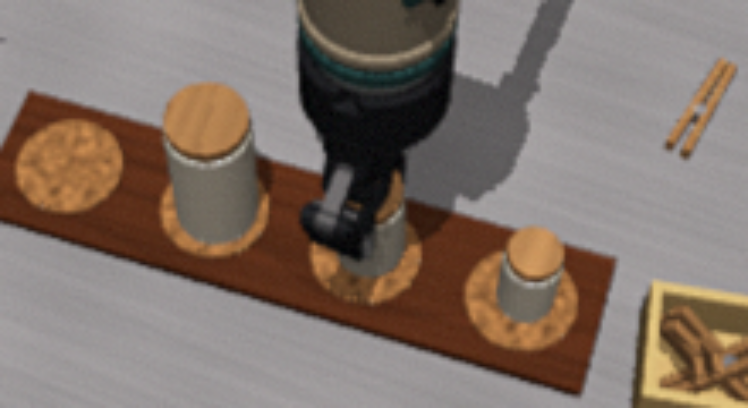

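Jar_2 sits about 4° off in the jaws: its base is about 5 mm toward −x relative to the lid, and the side view shows the same lean. I'll tilt the tool to stand it upright before setting it down.

{"method": "apply_moves", "body": {
  "moves": [0.036,0,0,0,-0.012,0,0,0.036,0,0,0,-0.012,0,0,0.036,0,0,0,-0.012,0,0,0.036,0,0,0,-0.012,0,0,0.036,0,0,0,-0.006,0,0,0.036,0,0,0,0,0,0,0.036,0,0,0,0,0,0,0.036,0,0,0,0,0,0]
}}

```text
clock: 27.7
position: [0.6171, 0.0467, 0.0698]
ee_rot: [0.022, 0.706, 0.707, 0.023]
contact_force: [-0.4, -0.7, -0.5]
width: 0.042
```

```bash
python3 go.py .614 .046 .065;  python3 look.py pics/w19.png .049 21 612.5 44.6
```

```text
t 27.7 pos [0.6171 0.0467 0.0698] w 0.042 F [-0.4 -0.7 -0.5] | d mm [-0.7 -3.4  4.6] rot [ 0.063 -0.001  0.001]
jar [614.7  44.5] 0.18 move -2.2 0.1 clear 7.8
```

View pics/w19.png

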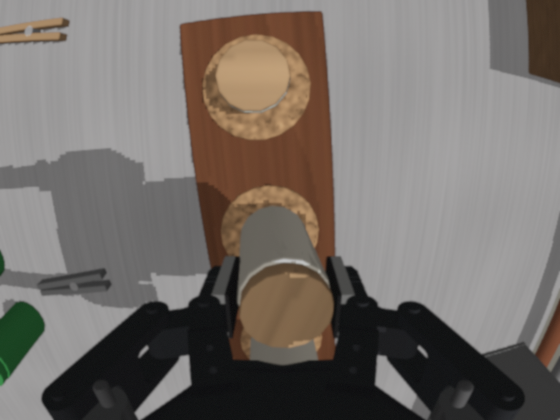

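{"method": "apply_moves", "body": {
  "moves": [0.036,0,-0.0015,0.001,0,0,0,0.036,0,0,0.002,0,0,0,0.036,0,0,0.002,0,0,0,0.036,0,0,0.001,0,0,0,0.036,0,0,0,0,0,0,0.036,0,0,0,0,0,0,0.036,0,0,0,0,0,0,0.036,0,0,0,0,0,0]
}}

```text
clock: 28.42
position: [0.6164, 0.0467, 0.0625]
ee_rot: [0.022, 0.706, 0.707, 0.023]
contact_force: [-0.9, -0.4, -1.2]
width: 0.0417
```

```bash
python3 go.py .614 .046 .062;  python3 look.py pics/w20.png .049 21 612.5 44.6
```

```text
t 28.4167 pos [0.6164 0.0467 0.0625] w 0.0417 F [-0.9 -0.4 -1.2] | d mm [-0.6 -2.4  0.3] rot [ 0.062 -0.001  0.001]
jar [614.1  44.3] 0.18 move -1.6 0.3 clear 0.5
```

{"method": "apply_moves", "body": {
  "moves": [0.036,0,-0.0015,0,0,0,0,0.036,0,0,0.0005,0,0,0,0.036,0,0,0.001,0,0,0,0.036,0,0,0.001,0,0,0,0.036,0,0,0.0005,0,0,0,0.036,0,0,0,0,0,0,0.036,0,0,0,0,0,0,0.036,0,0,0,0,0,0]
}}

```text
clock: 29.13
position: [0.6153, 0.0467, 0.0616]
ee_rot: [0.022, 0.706, 0.707, 0.023]
contact_force: [0.3, 0.5, -1.4]
width: 0.0418
```

```bash
python3 go.py .614 .046 .062;  python3 look.py pics/w21.png .049 21 612.5 44.6
```

```text
t 29.1333 pos [0.6153 0.0467 0.0616] w 0.0418 F [ 0.3  0.5 -1.4] | d mm [-0.7 -1.3 -0.5] rot [ 0.065 -0.001  0.001]
jar [613.1  44.3] 0.18 move -0.6 0.3 clear -0.4
```

{"method": "apply_moves", "body": {
  "moves": [0.036,0,-0.0005,0.001,0,0,0,0.036,0,0,0.001,0,0,0,0.036,0,0,0.001,0,0,0,0.036,0,0,0,0,0,0,0.036,0,0,0,0,0,0,0.036,0,0,0,0,0,0,0.036,0,0,0,0,0,0,0.036,0,0,0,0,0,0]
}}

```text
clock: 29.85
position: [0.6155, 0.0468, 0.0614]
ee_rot: [0.023, 0.706, 0.707, 0.024]
contact_force: [-0.7, -0.2, 2.4]
width: 0.0417
```

```bash
python3 go.py .614 .046 .062;  python3 look.py pics/w21.png .049 21 612.5 44.6
```

```text
t 29.85 pos [0.6155 0.0468 0.0614] w 0.0417 F [-0.7 -0.2  2.4] | d mm [-0.8 -1.4 -0.7] rot [ 0.067 -0.001  0.001]
jar [613.3  44.3] 0.2 move -0.8 0.3 clear -0.6
```

{"method": "apply_moves", "body": {
  "moves": [0.046,0,0,0,0,0,0,0.06,0,0,0,0,0,0,0.085,0,0,0,0,0,0,0.085,0,0,0,0,0,0,0.085,0,0,-0.006,0,0,0,0.085,0,0,-0.014,0,0,0,0.085,0,0,-0.02,0.01,0,0,0.085,0,0,-0.025,0.02,0,0]
}}

```text
clock: 30.57
position: [0.6063, 0.0468, 0.1224]
ee_rot: [0.007, 0.707, 0.707, 0.008]
contact_force: [0.0, -0.6, -0.4]
width: 0.0846
```

{"method": "apply_moves", "body": {
  "moves": [0.085,0,0,-0.02,0.02,0,0,0.085,0,-0.006,-0.015,0.01,0,0,0.085,0.01,-0.01,-0.01,0,0,0,0.085,0.02,-0.015,0,0,0,0,0.085,0.026,-0.02,0,0,0,0,0.085,0.028,-0.022,0,0,0,0,0.085,0.028,-0.022,0,0,0,0,0.085,0.028,-0.022,0,0,0,0]
}}

```text
clock: 31.23
position: [0.4918, 0.1884, 0.178]
ee_rot: [0.003, 0.711, 0.703, 0.004]
contact_force: [0.3, 0.7, -0.6]
width: 0.0849
```

```bash
python3 go.py .397 .310 .19;  python3 - <<'E'
from h import *
d=imaging.get_image("scene"); cv2.imwrite("pics/s22.png",d["image"][:,:,::-1])
E
```

```text
t 31.2333 pos [0.4918 0.1884 0.178 ] w 0.0849 F [ 0.3  0.7 -0.6] | d mm [120.6 -95.9 -12.7] rot [ 0.01  -0.002 -0.01 ]
```

View pics/s22.png

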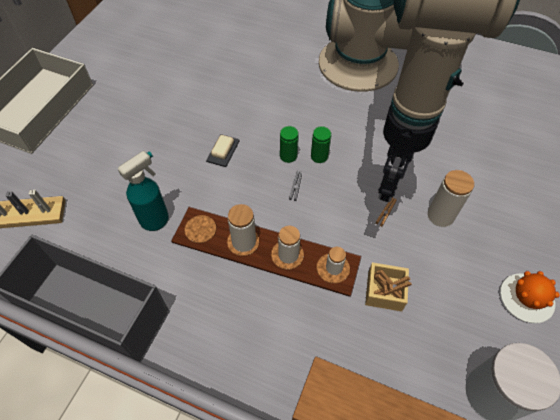

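{"method": "apply_moves", "body": {
  "moves": [0.085,0.024,-0.019,-0.008,0.003,0,-0.003,0.085,0.024,-0.019,-0.006,0.003,0,-0.003,0.085,0.022,-0.017,0,0.002,0,-0.002,0.085,0.018,-0.015,0,0,0,0,0.085,0.012,-0.01,0,0,0,0,0.085,0.006,-0.005,0,0,0,0,0.085,0.002,-0.002,0,0,0,0,0.085,0,0,0,0,0,0]
}}

```text
clock: 31.95
position: [0.3847, 0.3095, 0.1943]
ee_rot: [-0.006, 0.704, 0.71, 0.001]
contact_force: [0.2, 0.3, -0.0]
width: 0.0845
```

```bash
python3 go.py .396 .310 .16;  python3 - <<'E'
from h import *
d=imaging.get_image("wrist"); np.save("w9.npy",d,allow_pickle=True); cv2.imwrite("pics/w23.png",d["image"][:,:,::-1])
wblobs(d,[.126])
E
```

```text
t 31.95 pos [0.3847 0.3095 0.1943] w 0.0845 F [ 0.2  0.3 -0. ] | d mm [ 0.1 11.5 34.2] rot [-0.007 -0.009  0.009]
px 436.0 15.0 z 0.126 circ [491.  466.4] r 26.1 mean [489.4 462.1]
px 296.0 222.0 z 0.126 circ [394.2 309.8] r 28.1 mean [394.1 310.7]
px 477.0 250.0 z 0.126 circ [547.2 284.7] r 35.7 mean [544.9 286.1]
px 323.0 278.0 z 0.126 circ [416.  265.6] r 24.4 mean [415.8 266.2]
px 452.0 302.0 z 0.126 circ [531.7 228.6] r 21.6 mean [533.  236.4]
px 551.0 390.0 z 0.126 circ [775.7  48.4] r 38.9 mean [776.2  47.6]
px 425.0 392.0 z 0.126 circ [537.6 115.4] r 10.4 mean [537.2 117.7]
px 449.0 404.0 z 0.126 circ [582.9  87.2] r 17.5 mean [578.7  85.2]
```

View pics/w23.png

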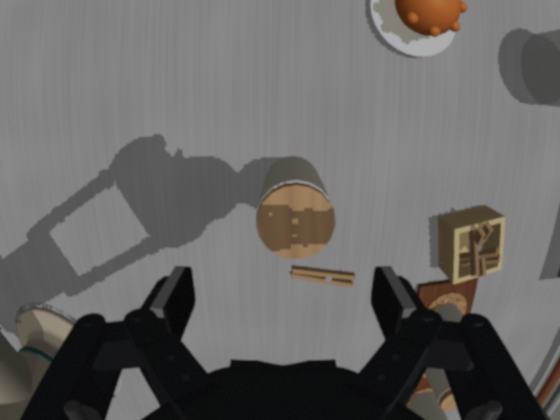

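{"method": "apply_moves", "body": {
  "moves": [0.085,0,0.004,0,-0.003,-0.004,0.004,0.085,0,0.003,0.004,-0.003,-0.004,0.004,0.085,0,0.001,0.01,0,0,0,0.085,0,0,0.01,0,0,0,0.085,0,0,0.006,0,0,0,0.085,0,0,0.003,0,0,0,0.085,0,0,0,0,0,0,0.085,0,0,0,0,0,0]
}}

```text
clock: 32.67
position: [0.3981, 0.305, 0.1563]
ee_rot: [0.001, 0.71, 0.704, -0.001]
contact_force: [0.2, -0.5, -0.1]
width: 0.085
```

```bash
python3 go.py .396 .310 .078;  python3 - <<'E'
from h import *
d=imaging.get_image("wrist"); np.save("w9.npy",d,allow_pickle=True); cv2.imwrite("pics/w24.png",d["image"][:,:,::-1])
for b in blobs(d,(9,60,70),(22,220,255),2000):
    x=np.nonzero(b)[1]; 
    i=b.sum(1).argmax(); r=np.nonzero(b[i])[0]; print(r[0],r[-1],i,"x off mm",((r[0]+r[-1])/2-d["cx"])/(r[-1]-r[0])*56)
E
```

```text
t 32.6667 pos [0.3981 0.305  0.1563] w 0.085 F [ 0.2 -0.5 -0.1] | d mm [ 5.1 -2.1 78.3] rot [-0.     0.003 -0.008]
229 321 236 x off mm -4.641827407131927
443 516 221 x off mm 151.0267380622447
```

View pics/w24.png

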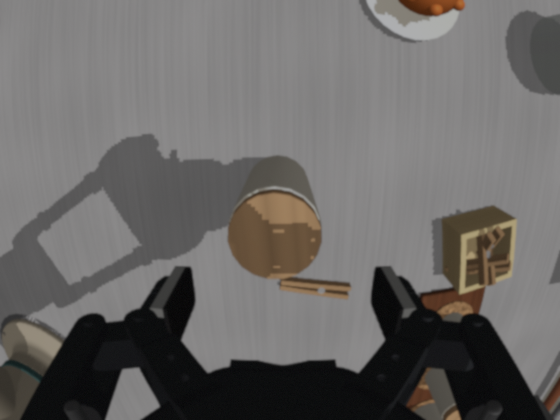

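{"method": "apply_moves", "body": {
  "moves": [0.085,0.002,-0.0015,0,0,0.001,-0.004,0.085,0.0015,-0.001,0,0,0.001,-0.003,0.085,0,0,0.004,0,0,0,0.085,0,0,0.006,0,0,0,0.085,0,0,0.004,0,0,0,0.085,0,0,0.002,0,0,0,0.085,0,0,0,0,0,0,0.085,0,0,0,0,0,0]
}}

```text
clock: 33.38
position: [0.3958, 0.3096, 0.1399]
ee_rot: [0.0, 0.707, 0.707, 0.001]
contact_force: [-0.7, 0.8, 1.5]
width: 0.0849
```

```bash
python3 go.py .3945 .310 .078
```

```text
t 33.3833 pos [0.3958 0.3096 0.1399] w 0.0849 F [-0.7  0.8  1.5] | d mm [ 0.3 -1.4 61.9] rot [ 0.002 -0.001  0.   ]
```

{"method": "apply_moves", "body": {
  "moves": [0.085,0,-0.001,0.005,0,0,0,0.085,0,0,0.008,0,0,0,0.085,0,0,0.009,0,0,0,0.085,0,0,0.008,0,0,0,0.085,0,0,0.005,0,0,0,0.085,0,0,0.003,0,0,0,0.085,0,0,0,0,0,0,0.085,0,0,0,0,0,0]
}}

```text
clock: 34.05
position: [0.3943, 0.3092, 0.0969]
ee_rot: [0.0, 0.707, 0.707, 0.0]
contact_force: [0.3, 0.7, 1.2]
width: 0.0851
```

```bash
python3 go.py .3945 .310 .078
```

```text
t 34.05 pos [0.3943 0.3092 0.0969] w 0.0851 F [0.3 0.7 1.2] | d mm [ 0.8  0.2 18.9] rot [0. 0. 0.]
```

{"method": "apply_moves", "body": {
  "moves": [0.085,0,0,0.005,0,0,0,0.085,0,0,0.006,0,0,0,0.085,0,0,0.003,0,0,0,0.085,0,0,0,0,0,0,0.085,0,0,0,0,0,0,0.053,0,0,0,0,0,0,0.053,0,0,0,0,0,0,0.053,0,0,0,0,0,0]
}}

```text
clock: 34.72
position: [0.3947, 0.3097, 0.0824]
ee_rot: [0.0, 0.707, 0.707, 0.001]
contact_force: [-1.8, -0.5, -0.3]
width: 0.0572
```

{"method": "apply_moves", "body": {
  "moves": [0.053,0,0,0,0,0,0,0.053,0,0,0,0,0,0,0.053,0,0,-0.006,0,0,0,0.053,0,0,-0.015,0,0,0,0.053,0,0,-0.022,0,0,0,0.053,0,0,-0.022,0,0,0,0.053,0,0,-0.015,0,0,0,0.053,0,0,-0.008,0,0,0]
}}

```text
clock: 35.38
position: [0.3907, 0.3071, 0.1701]
ee_rot: [-0.001, 0.707, 0.707, -0.006]
contact_force: [0.3, -0.1, -3.4]
width: 0.0574
```

```bash
python3 go.py .63 -.144 .22; python3 - <<'E'
from h import *
d=imaging.get_image("wrist"); np.save("w9.npy",d,allow_pickle=True); cv2.imwrite("pics/w25.png",d["image"][:,:,::-1])
E
```

```text
t 35.3833 pos [0.3907 0.3071 0.1701] w 0.0574 F [ 0.3 -0.1 -3.4] | d mm [-451.4  238.7  -49.5] rot [-0.01   0.006  0.   ]
```

View pics/w25.png

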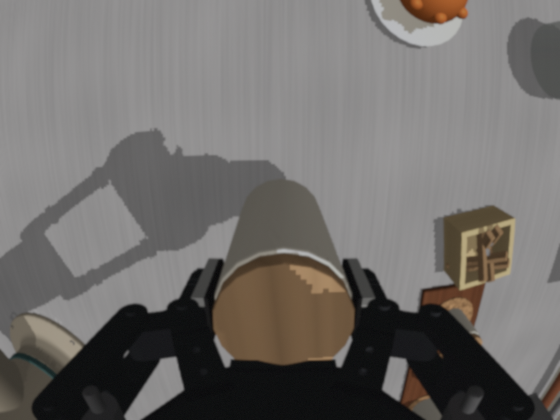

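{"method": "apply_moves", "body": {
  "moves": [0.053,-0.004,0.002,-0.012,-0.003,0.002,0,0.053,-0.01,0.005,-0.018,-0.003,0.002,0,0.053,-0.016,0.008,-0.018,-0.002,0.001,0,0.053,-0.022,0.011,-0.01,0,0,0,0.053,-0.026,0.013,-0.003,0,0,0,0.053,-0.028,0.015,0,0,0,0,0.053,-0.028,0.015,0,0,0,0,0.053,-0.028,0.015,0,0,0,0]
}}

```text
clock: 36.1
position: [0.4726, 0.1442, 0.2292]
ee_rot: [-0.004, 0.703, 0.711, -0.003]
contact_force: [-0.1, 0.2, -4.2]
width: 0.057
```

```bash
python3 go.py .63 -.146 .225
```

```text
t 36.1 pos [0.4726 0.1442 0.2292] w 0.057 F [-0.1  0.2 -4.2] | d mm [-292.   154.1    2.4] rot [-0.009 -0.001  0.011]
```

{"method": "apply_moves", "body": {
  "moves": [0.053,-0.028,0.015,0,-0.002,0,0.003,0.053,-0.028,0.015,-0.003,-0.002,0,0.003,0.053,-0.028,0.015,-0.003,-0.002,0,0.003,0.053,-0.028,0.015,0,0,0,0,0.053,-0.028,0.015,0,0,0,0,0.053,-0.028,0.014,0,0,0,0,0.053,-0.026,0.012,0,0,0,0,0.053,-0.022,0.011,0,0,0,0]
}}

```text
clock: 36.77
position: [0.5853, -0.0843, 0.2243]
ee_rot: [-0.007, 0.707, 0.707, -0.005]
contact_force: [-0.0, -0.7, -3.6]
width: 0.057
```

```bash
python3 go.py .63 -.146 .225
```

```text
t 36.7667 pos [ 0.5853 -0.0843  0.2243] w 0.057 F [-0.  -0.7 -3.6] | d mm [-61.7  44.6  -1.7] rot [-0.018 -0.002 -0.   ]
```

{"method": "apply_moves", "body": {
  "moves": [0.053,-0.014,0.012,0,-0.004,0,0,0.053,-0.012,0.01,0,-0.004,0,0,0.053,-0.01,0.008,0,-0.004,0,0,0.053,-0.006,0.005,0,-0.004,0,0,0.053,-0.003,0.002,0,0,0,0,0.053,0,0,0,0,0,0,0.053,0,0,0,0,0,0,0.053,0,0,0,0,0,0]
}}

```text
clock: 37.43
position: [0.6231, -0.1353, 0.2161]
ee_rot: [-0.006, 0.709, 0.706, -0.002]
contact_force: [0.3, 0.5, -3.8]
width: 0.0568
```

```bash
python3 go.py .63 -.146 .225; python3 look.py pics/w26.png .0824 29 629 -145
```

```text
t 37.4333 pos [ 0.6231 -0.1353  0.2161] w 0.0568 F [ 0.3  0.5 -3.8] | d mm [-10.6   6.9  -9.1] rot [-0.012 -0.005 -0.004]
jar [ 620.6 -135.8] 0.2 move 8.4 -9.2 clear 120.7
```

View pics/w26.png

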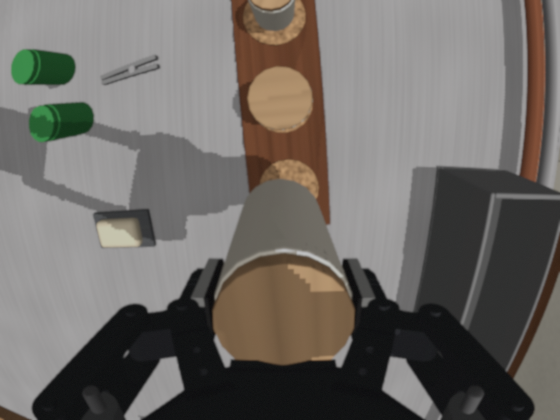

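{"method": "apply_moves", "body": {
  "moves": [0.053,-0.004,0.003,0.002,-0.005,-0.003,-0.002,0.053,-0.003,0.003,0.006,-0.004,-0.002,-0.002,0.053,0,0,0.012,0,0,0,0.053,0,0,0.015,0,0,0,0.053,0,0,0.015,0,0,0,0.053,0,0,0.01,0,0,0,0.053,0,0,0.005,0,0,0,0.053,0,0,0,0,0,0]
}}

```text
clock: 38.15
position: [0.6299, -0.1405, 0.1495]
ee_rot: [0.002, 0.705, 0.709, 0.0]
contact_force: [-1.4, 0.4, -3.4]
width: 0.057
```

```bash
python3 go.py .63 -.146 .15; python3 look.py pics/w27.png .0824 29 627.8 -144.8
```

```text
t 38.15 pos [ 0.6299 -0.1405  0.1495] w 0.057 F [-1.4  0.4 -3.4] | d mm [-5.5  0.1 -0.5] rot [0.003 0.002 0.005]
jar [ 628.8 -141.5] 0.22 move -1.0 -3.3 clear 54.1
```

View pics/w27.png

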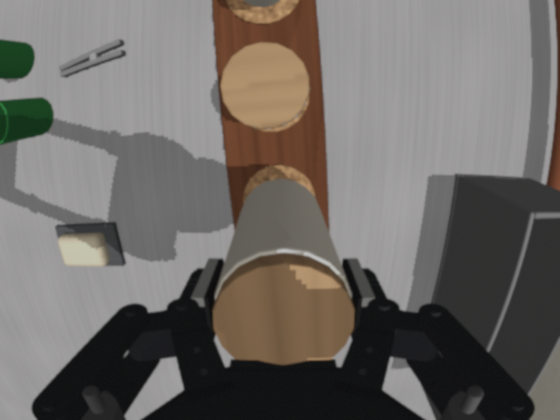

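```bash
python3 - <<'E'
from h import *
d=np.load("w9.npy",allow_pickle=True).item()
L=edge(d,(238,322,160,178),(12,60,50)); print("D",*fitc(wray(d,L,.013)[:,:2]*1000,33))
E
```

```text
D [627.97883988 -84.61797797] 4.933348304817729
```

{"method": "apply_moves", "body": {
  "moves": [0.053,-0.0015,-0.0007,0.004,0.001,0.001,0.002,0.053,-0.001,0,0.007,0.001,0.001,0.002,0.053,0,0,0.009,0,0,0,0.053,0,0,0.008,0,0,0,0.053,0,0,0.005,0,0,0,0.053,0,0,0.002,0,0,0,0.053,0,0,0,0,0,0,0.053,0,0,0,0,0,0]
}}

```text
clock: 38.87
position: [0.6313, -0.1441, 0.1137]
ee_rot: [0.003, 0.707, 0.707, 0.002]
contact_force: [0.3, 0.1, -4.1]
width: 0.057
```

```bash
python3 go.py .63 -.146 .1; python3 look.py pics/w28.png .0824 29 627.8 -144.8
```

```text
t 38.8667 pos [ 0.6313 -0.1441  0.1137] w 0.057 F [ 0.3  0.1 -4.1] | d mm [-1.8 -1.4 13.7] rot [0.006 0.001 0.   ]
jar [ 630.4 -145.1] 0.22 move -2.6 0.3 clear 18.3
```

View pics/w28.png

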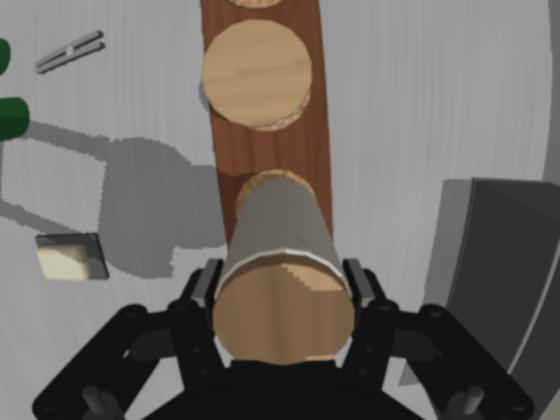

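```bash
sed -i 's/w\[:,1\]-c\[1\])-r,w.mean(0),/w[:,1]-c[1])-r,w.mean(0)-[0,20],/' h.py; python3 - <<'E'
from h import *
d=np.load("w9.npy",allow_pickle=True).item()
m=cv2.inRange(cv2.cvtColor(d["image"],cv2.COLOR_RGB2HSV),(12,60,50),(22,220,255))
L=[]
for v in range(172,200):
    i=np.nonzero(m[v,228:322])[0]
    L+=[(228+i[0]-.5,v)]
    if v<190: L+=[(228+i[-1]+.5,v)]
for u in range(250,305):
    i=np.nonzero(m[160:200,u])[0]
    if len(i): L.append((u,160+i[0]-.5))
L=np.array(L,float);w=wray(d,L,.013)[:,:2]*1000
c,e=fitc(w,33);print("D",c,e, fitcr(w))
E
python3 look.py pics/w28.png .0824 29 627.8 -144.8
```

```text
D [ 627.31456473 -144.83942286] 0.27652388521904064 (array([ 627.3859564 , -145.4856021 ,   33.53981108]), np.float64(0.2525090351746332))
jar [ 630.4 -145.1] 0.22 move -2.6 0.3 clear 18.4
```

D measures (627.4, −145), which agrees with the row geometry. The jar needs about −2.8 mm in x, then about 17 mm down.

{"method": "apply_moves", "body": {
  "moves": [0.053,0,-0.0015,0.001,0.003,0,0,0.053,0,-0.0008,0.003,0.002,0,0,0.053,0,0,0.004,0,0,0,0.053,0,0,0.004,0,0,0,0.053,0,0,0.002,0,0,0,0.053,0,0,0.001,0,0,0,0.053,0,0,0,0,0,0,0.053,0,0,0,0,0,0]
}}

```text
clock: 39.63
position: [0.6297, -0.1443, 0.0986]
ee_rot: [0.002, 0.707, 0.707, 0.0]
contact_force: [0.1, -0.1, -3.3]
width: 0.0571
```

```bash
python3 go.py .63 -.144 .0955; python3 look.py pics/w29.png .0824 29 627.5 -144.9
```

```text
t 39.6333 pos [ 0.6297 -0.1443  0.0986] w 0.0571 F [ 0.1 -0.1 -3.3] | d mm [0.4 0.3 3.1] rot [0.003 0.002 0.001]
jar [ 628.7 -145.5] 0.2 move -1.2 0.6 clear 3.2
```

{"method": "apply_moves", "body": {
  "moves": [0.053,0.0005,-0.001,0,0.001,0.001,0,0.053,0,0,0.001,0,0,0,0.053,0,0,0.001,0,0,0,0.053,0,0,0.001,0,0,0,0.053,0,0,0.0005,0,0,0,0.053,0,0,0,0,0,0,0.053,0,0,0,0,0,0,0.053,0,0,0,0,0,0]
}}

```text
clock: 40.35
position: [0.6291, -0.144, 0.0955]
ee_rot: [0.002, 0.707, 0.707, 0.001]
contact_force: [0.3, -0.8, -3.6]
width: 0.057
```

```bash
python3 go.py .63 -.144 .0955; python3 look.py pics/w30.png .0824 29 627.5 -144.9
```

```text
t 40.35 pos [ 0.6291 -0.144   0.0955] w 0.057 F [ 0.3 -0.8 -3.6] | d mm [-0.   0.9 -0. ] rot [0.003 0.002 0.001]
jar [ 628.1 -145.2] 0.19 move -0.6 0.3 clear 0.1
```

{"method": "apply_moves", "body": {
  "moves": [0.053,0,-0.0005,0.001,0,0,0,0.053,0,0,0.001,0,0,0,0.053,0,0,0.001,0,0,0,0.053,0,0,0,0,0,0,0.053,0,0,0,0,0,0,0.053,0,0,0,0,0,0,0.053,0,0,0,0,0,0,0.053,0,0,0,0,0,0]
}}

```text
clock: 41.07
position: [0.6291, -0.1444, 0.0953]
ee_rot: [0.003, 0.707, 0.707, 0.001]
contact_force: [-0.4, -0.4, 0.7]
width: 0.0573
```

```bash
python3 go.py .63 -.144 .0955; python3 look.py pics/w30.png .0824 29 627.5 -144.9
```

```text
t 41.0667 pos [ 0.6291 -0.1444  0.0953] w 0.0573 F [-0.4 -0.4  0.7] | d mm [ 0.4  0.9 -0.2] rot [0.006 0.003 0.001]
jar [ 628.4 -145.4] 0.19 move -0.9 0.5 clear -0.1
```

The force has changed from −3.6 N to +0.7 N, so the jar is seated. I'll release it and back off.

{"method": "apply_moves", "body": {
  "moves": [0.062,0,0,0,0,0,0,0.075,0,0,0,0,0,0,0.085,0,0,0,0,0,0,0.085,0,0,0,0,0,0,0.085,0,0,-0.006,0,0,0,0.085,0,0,-0.012,0,0,0,0.085,0,0,-0.015,0,0,0,0.085,0,0,-0.018,0,0,0]
}}

```text
clock: 41.78
position: [0.6277, -0.1437, 0.1444]
ee_rot: [0.001, 0.707, 0.707, -0.0]
contact_force: [0.7, 0.0, 0.0]
width: 0.0848
```

```bash
python3 go.py .63 -.144 .2
```

```text
t 41.7833 pos [ 0.6277 -0.1437  0.1444] w 0.0848 F [0.7 0.  0. ] | d mm [ -0.3   2.3 -55.6] rot [0.001 0.001 0.001]
```

Now I'll go up and away toward the base so all the cameras can see the row.

{"method": "apply_moves", "body": {
  "moves": [0.085,0,0,-0.02,0,0,0,0.085,0,0,-0.022,0,0,0,0.085,0,0,-0.022,0,0,0,0.085,0.004,-0.015,-0.015,0,0,0,0.085,0.006,-0.025,-0.005,0,0,0,0.085,0.006,-0.03,0,0,0,0,0.085,0.006,-0.03,0,0,0,0,0.085,0.006,-0.03,0,0,0,0]
}}

```text
clock: 42.45
position: [0.5034, -0.1178, 0.2392]
ee_rot: [0.01, 0.707, 0.708, 0.005]
contact_force: [-0.3, -0.3, -0.2]
width: 0.0847
```

{"method": "apply_moves", "body": {
  "moves": [0.085,0.006,-0.03,0,0,0,0,0.085,0.005,-0.025,0,0,0,0,0.085,0.003,-0.015,0,0,0,0,0.085,0,-0.006,0,0,0,0,0.085,0,0,0,0,0,0,0.085,0,0,0,0,0,0,0.085,0,0,0,0,0,0,0.085,0,0,0,0,0,0]
}}

```text
clock: 43.12
position: [0.4206, -0.1022, 0.2419]
ee_rot: [0.014, 0.707, 0.707, 0.006]
contact_force: [-0.1, -0.4, 0.3]
width: 0.0848
```

```bash
python3 - <<'E'
from h import *
print(manip.get_state()["position"],manip.get_state()["clock"])
for n in ["scene","side","wrist"]:
    d=imaging.get_image(n); cv2.imwrite(f"pics/{n}40.png",d["image"][:,:,::-1]); np.save(f"{n}40.npy",d,allow_pickle=True)
s=np.load("scene40.npy",allow_pickle=True).item(); P=pts(s)
M=[(607.3,139.8),(614.3,45.7),(621.9,-49.1),(629.4,-143.8)]
for h,r,m in zip((.073,.095,.117,.139),(16,20,24,28),M):
    X=np.abs(P[:,:,0]*1000-m[0])<45; Y=np.abs(P[:,:,1]*1000-m[1])<45
    hsv=cv2.cvtColor(s["image"],cv2.COLOR_RGB2HSV)
    b=X&Y&(abs(P[:,:,2]-h-.0015)<.004)
    v,u=np.nonzero(b); q=ray(s,np.c_[u,v],h)[:,:2]*1000
    c,rr=cv2.minEnclosingCircle(q.astype(np.float32))
    print(h,"lid",q.mean(0).round(1),np.round(c,1),"r",round(rr,1),"vs mark",(q.mean(0)-m).round(1),"z sd",P[b][:,2].std().round(4))
E
```

```text
[ 0.42060643 -0.10224138  0.24189177] 43.1167
0.073 lid [605.7 139.6] [605.9 139.3] r 16.5 vs mark [-1.6 -0.2] z sd 0.0014
0.095 lid [613.7  45.6] [613.9  45.5] r 20.5 vs mark [-0.6 -0.1] z sd 0.0013
0.117 lid [621.1 -49.2] [620.8 -48.5] r 24.8 vs mark [-0.8 -0.1] z sd 0.0013
0.139 lid [ 629.5 -144.6] [ 630.  -144.3] r 29.1 vs mark [ 0.1 -0.8] z sd 0.0012
```

View pics/scene40.png

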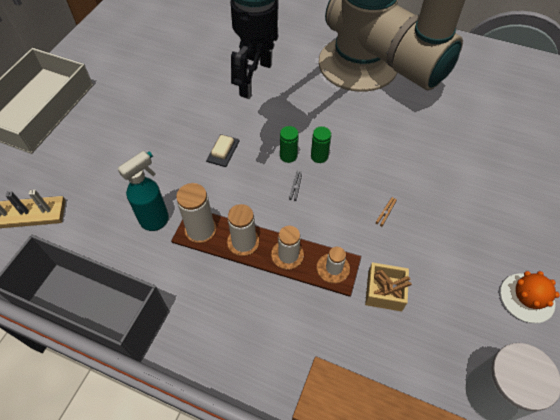

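View pics/side40.png

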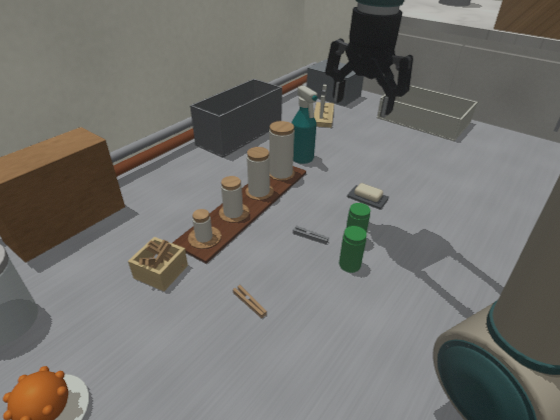

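The scene view shows the lids at (193,195), (241,215), (289,234) and (337,255). All four jars are upright on their marks within about 2 mm, the spray bottle is still at (147,200), and nothing is touching the robot.

```bash
python3 -c "
from rig import workorder,manip
print(manip.get_state()['qd'].round(3)); print(workorder.sign_off())"
```

```text
[ 0.001 -0.004  0.007  0.001  0.004 -0.   ]
the job is handed in; nothing more can be done
None
```

The four jars are lined up on the cork marks in order of size, and the job is handed in at about 43 s of the 104 s allowed. jar_1 is on mark_a next to the peg box, then jar_2 on mark_b and jar_3 on mark_c. jar_4 is on mark_d next to the spray bottle.

**Last checks:**
- **Centring:** the scene camera puts each lid within 1.6 mm of its mark's centre (jar_1 is the furthest off, mainly in x).
- **Upright:** all four lids are level and at the expected height.
- **Surroundings:** the spray bottle and the green look-alikes look unmoved in the pictures, and the gripper is clear of everything.

**What went wrong or disagreed:**
- **Missed grasp:** the first try at jar_1 closed beside it because the tool drifted and tilted during a fast descent. The jar stayed standing, and slower moves with a check before closing fixed it.
- **Tilted grip:** jar_2 sat about 4° off in the jaws, so I tilted the tool to stand it upright before letting go.
- **Side camera:** it read about 8 mm lower in x than the scene and wrist cameras, which agreed with each other to about 4 mm. I did not use it for positions.

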